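# Tighten the loose leg bolt of the camphor step with the hex key

### The job

One front leg bolt of the little camphor step has worked loose: its cover cap is off and its hex socket shows, sunk in the round counterbore. Take the wooden-handled hex key from the tool stand, feel its tip down into the socket and turn the bolt clockwise, regripping the handle as you go, until it is fully home against its stop; then stand the key back in its hole in the stand, with the ferrule down on the wood. Leave the seals, seal boxes, brush rest and ink jar where they are, and the loose cap too: I shall check the bolt again before it is covered.

Things in the scene. Friction and masses are not known exactly. Their poses are not given: they have to be found in the camera images.
- step: Low camphor display step, fixed, 190 (x) x 280 (y) x 60 mm high; origin at the centre of its underside, front towards the robot. Leg bolts sit in 28 mm round counterbores near its four corners, three hidden under dark wooden caps, one at a front corner (left or right) open.
- bolt_socket (a point): Centre of the mouth of the loose bolt's hex socket, on the top face of its round steel head (24 mm across), 5 to 8 mm below the step's top in the open counterbore. Vertical hexagon, 14.8 mm across flats, 18 mm deep. z up; x is square to a pair of flats (the hex repeats every 60 degrees about z). Turns and sinks with the bolt.
- bolt (a joint): Turn of the loose bolt, rad, growing clockwise seen from above (tightening). Starts at 0 to 0.8; comes against its stop, fully home, at 4.20. The head sinks 4 mm per full turn. It drags with about 0.06 N m and stays where left. The key has about 6 degrees of play to either side; wound hard against the stop it binds until eased back those few degrees.
- key_grip (a point): Middle of the hex key's octagonal boxwood handle: 32 mm across flats, 52 mm high, flats upright. 109 mm above the key's tip, 34 mm above the ferrule's underside; key 135 mm long, 0.14 kg, starting upright in its stand. z up the handle; x is square to a flat of the handle (flats every 45 degrees) and of the hex blade (every 60 degrees).
- key_tip (a point): Centre of the end of the key's steel hexagon blade; axes as key_grip. Blade 14 mm across flats and 75 mm long below the ferrule; the last 6 mm taper to 8.4 mm across flats.
- key_ferrule (a point): Centre of the underside of the key's brass ferrule (29 mm across, 8 mm high, under the handle), 75 mm above the tip; axes as key_grip. It rests on the stand's top when the key is put away.
- stand_hole (a point): Centre of the mouth of the key's hole, 22 mm across, in the top of the fixed dark wooden tool stand (140 x 60 mm, 78 mm high, left or right of the step). A hanging key's tip stays 3 mm above the shelf; z up; x along the stand, away from the hole's end; three small chisels stand 80 mm along +x, 30 mm high.
- seal1: Cream stone seal, 26 x 26 x 62 mm; stands on the tray; origin at the centre of its underside; a bystander, not to be disturbed
- seal2: Green stone seal, 30 x 30 x 56 mm; stands on the tray; origin at the centre of its underside; a bystander, not to be disturbed
- seal3: Red stone seal, 22 x 22 x 67 mm; stands on the tray; origin at the centre of its underside; a bystander, not to be disturbed
- seal4: Black stone seal, 28 x 28 x 38 mm; stands on the tray; origin at the centre of its underside; a bystander, not to be disturbed
- seal_box1: Lower clear plastic seal box, 76 x 56 x 33 mm, on the back of the step; origin at the centre of its underside; a bystander, not to be disturbed
- seal_box2: Upper clear plastic seal box, same size, stacked on the lower; origin at the centre of its underside; a bystander, not to be disturbed
- brush_rest: Green ceramic brush rest with five peaks, 26 x 110 x 44 mm; origin at the centre of its underside; a bystander, not to be disturbed
- ink_jar: Blue lidded ink-paste jar, 74 mm across, 35 mm high; origin at the centre of its underside; a bystander, not to be disturbed
- cap: Dark turned wooden cover cap, 31 mm across, 12 mm high, lying on the step between the two front bolt holes; origin at the centre of its underside; a bystander, not to be disturbed
Not all that is in view belongs to the job. What is meant by the part that bears key_grip is not purple, and is the smaller of those in its own colour. What is shaped like the part that bears stand_hole but purple is not meant.

How it is judged:
By the outcome, as a careful person would: the job done as asked, in the order asked, and still so for the second after the job is handed in, with the robot touching nothing.
It also fails if it takes over 67 s, if anything falls off the work surface, if the arm or the gripper's body presses on something with over 40 N, if the wrist force passes 120 N, or if a joint passes its speed limit or range.

### The arm

A 7-joint arm with a two-finger parallel gripper is mounted at the origin on the work surface. World frame = base frame: x ahead of the robot, y to its left, z up, the work surface at z = 0. Lengths are in m, angles in rad, forces in N, time in s.
With the tool pointing down it reaches from about 0.4 to 0.85 m from the base axis. Payload 4.5 kg.
Tool frame: the origin (TCP) lies at the very end of the fingers, on their centre line; the grasp point (between the pads) lies 19 mm behind it (bot.hold_point_z is the distance from the TCP to the grasp point, in m); z points along the fingers, y is the direction in which the jaws open and shut (so a half turn about z gives the same grasp; the last joint's range is limited). The gripper opens to 85 mm and grips with 20 to 120 N. Pads are 22 mm wide; open, the fingers measure 114 mm over their backs; the gripper's body (76 mm by 85 mm) begins 54 mm behind the grasp point. The pads swing forward as they close: fully open they stand 13 mm farther back than shut.
Start: joints at [-1.14, 0.689, -0.195, 1.565, 0.157, 0.902, -0.215], TCP at [0.242, 0.576, 0.231] pointing down, gripper open.
Joint ranges: [-3.01, 3.01], [-0.46, 2.08], [-1.47, 1.51], [0.13, 2.56], [-1, 4.14], [0.04, 2.09], [-2.66, 2.66]. Speed limits (rad/s): [2.57, 2.57, 3.14, 3.14, 3.14, 3.14, 3.14].

### API

Orientations are given as a rotation vector (axis times angle).
In Python, from bench import bot, vision, spotter gives the robot as it stands. Calls block until the motion is done:
- bot.move_pose(position, orientation): joint-space move of the TCP to a pose.
- bot.movel(position, rotation=None, max_speed=0.15, stop_force=None): straight line of the TCP; rotation=None keeps the orientation; max_speed is the mean speed in m/s. With stop_force (N) it stops when the force on the tool has changed by that much, and returns True; else False.
- bot.set_joints(angles): joint-space move.
- bot.command_gripper(opening, squeeze=None): finger opening in m; squeeze is the grip in N (None keeps the last); returns when the fingers have stopped.
- bot.hold(seconds).
- bot.solve_ik(position, orientation): joint angles nearest the present ones, or None.
- bot.read_state(): the state.
- vision.read_camera(name): name is "side" or "top" or "wrist"; returns a dict with "img" (480x640x3 uint8, blue, green, red), "range_z" (480x640 float32, m along the optical axis (not along the pixel's ray), 0 where there is no reading), "intrinsics" (3x3 intrinsics, pixels), "dist_coeffs" ([k1, k2, p1, p2, k3] as OpenCV has them; the pictures are not rectified), "R" (3x3) and "t" (3): a world point X has camera coordinates R X + t. Camera axes: x right, y down, z forward; pixel columns grow to the right and rows downward; lengths in m; the calibration is good to about 2 mm. A picture is of the moment at which its call begins.
A pose or a line that the arm cannot do raises bot.MotionError and nothing moves.
- bot.job_done(): hands the job in, once; it reports no verdict.
Trained networks look in a picture, given as the dict that the camera call returned (one of the last four; its "shot" number tells which), for a name from the list of things; names that differ only in an ending like _2 or _b are one class to them, and where a whole thing is asked for, a point or a joint stands for the part that bears it (a point fixed in the world has none). Each returns a list of dicts, best first, with "conf" (0 to 1); they miss things now and then, are a little off and sometimes report something else, mostly with a low value. They report only what shows in the picture. A call takes as long as a camera call. They do not tell look-alikes from the thing itself.
- spotter.spot_in(picture, label): "point" ([x, y, z] in m, in the coordinates of the camera as it stood for that picture, good to about 4 mm: the middle of the surface that is visible of it).
The state is a dict: "time_s": time; "joint_positions": joint angles; "joint_velocities": joint speeds; "joint_efforts": joint torques, N m; "tool_pos": TCP position; "ee_rot": TCP orientation; "force": force on the tool from outside, world axes, zero at the start; "ft_torque": the same for the moment, N m; "finger_gap": finger opening in m.
Only numpy, scipy, OpenCV 4.12 (cv2) and the standard library are available. Lean on these libraries where they do the work, as an engineer would, in place of code of your own. Each camera call takes 0.05 s, during which the arm holds its last target.

## Working session

There is one attempt and no reset: what is moved stays moved. The work goes in short steps, each a Python script; the robot and the scene stay as the last script left them, time stands still between calls to the robot, and variables do not carry over. Pictures are saved under pics/ and viewed, and the job is handed in when it is done.

```bash
ls; mkdir -p pics
python3 - <<'E'
from bench import bot, vision, spotter
import cv2,numpy as np
for n in ["side","top","wrist"]:
    p=vision.read_camera(n); cv2.imwrite(f"pics/{n}0.png",p["img"])
    np.savez(f"{n}0.npz",**{k:np.array(v) for k,v in p.items()})
    print(n,p["shot"],p["t"],np.round(p["R"],3).tolist(),p["intrinsics"].tolist(),p["dist_coeffs"])
s=bot.read_state();print(s)
E
```

```text
pics
side 1 [-0.48505156  0.15715762  0.96967382] [[0.928, -0.373, 0.007], [-0.171, -0.44, -0.882], [0.332, 0.817, -0.472]] [[462.5851834410606, 0.0, 319.0789357746358], [0.0, 462.5851834410606, 240.81275324781285], [0.0, 0.0, 1.0]] [0.00487807 0.         0.         0.         0.        ]
top 2 [-0.08281377  0.51463478  0.98791348] [[0.093, -0.996, 0.0], [-0.974, -0.091, -0.207], [0.206, 0.019, -0.978]] [[462.05404885144634, 0.0, 315.97004372081165], [0.0, 462.05404885144634, 237.74046845297443], [0.0, 0.0, 1.0]] [0.00994956 0.         0.         0.         0.        ]
wrist 3 [-0.62421124 -0.03975372  0.37972419] [[0.387, 0.922, -0.001], [0.882, -0.369, 0.293], [0.27, -0.114, -0.956]] [[352.8523615763193, 0.0, 315.918763563071], [0.0, 352.8523615763193, 236.42294347937425], [0.0, 0.0, 1.0]] [-0.01636181  0.          0.          0.          0.        ]
{'time_s': 0.15, 'joint_positions': array([-1.14021665,  0.6898064 , -0.1945138 ,  1.56611266,  0.15729778,
        0.90250597, -0.2150827 ]), 'joint_velocities': array([ 0.00075544, -0.00148116,  0.00137661, -0.00313687, -0.00024854,
       -0.00021577, -0.00090096]), 'joint_efforts': array([-2.39000081e-03, -5.39936471e+01, -1.26868632e+00, -1.58719343e+01,
        9.27076646e-03,  6.48085479e-03,  3.77075617e-05]), 'tool_pos': array([0.24137787, 0.57596217, 0.23065651]), 'ee_rot': array([-6.19035010e-01, -3.07982292e+00,  2.25151650e-03]), 'force': array([0.07041522, 0.09551329, 0.42653164]), 'ft_torque': array([-0.01724601, -0.0166376 ,  0.01070932]), 'finger_gap': 0.08553447536782309}
```

View pics/side0.png

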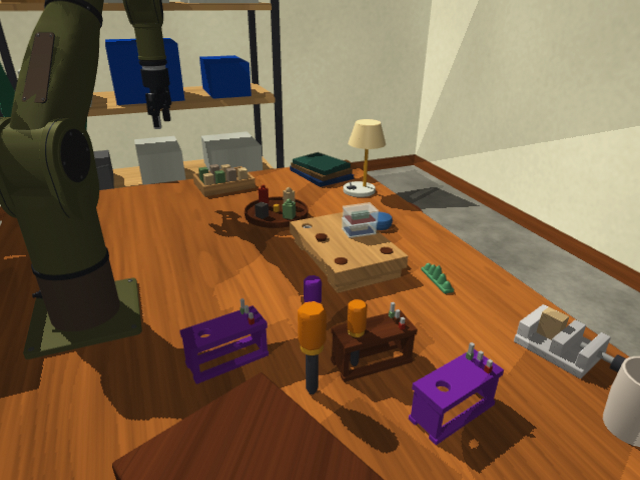

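View pics/top0.png

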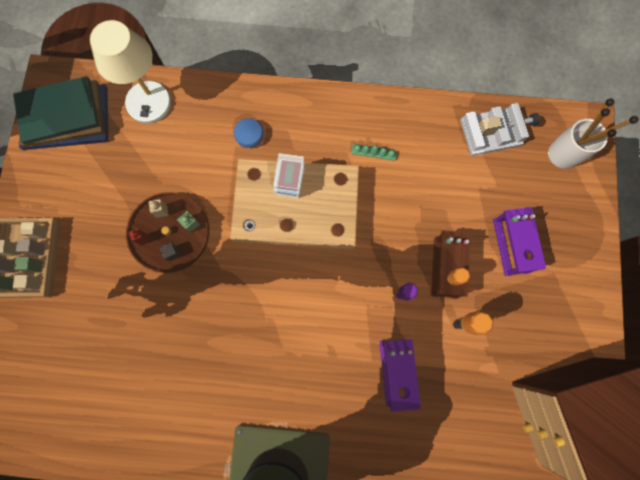

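View pics/wrist0.png

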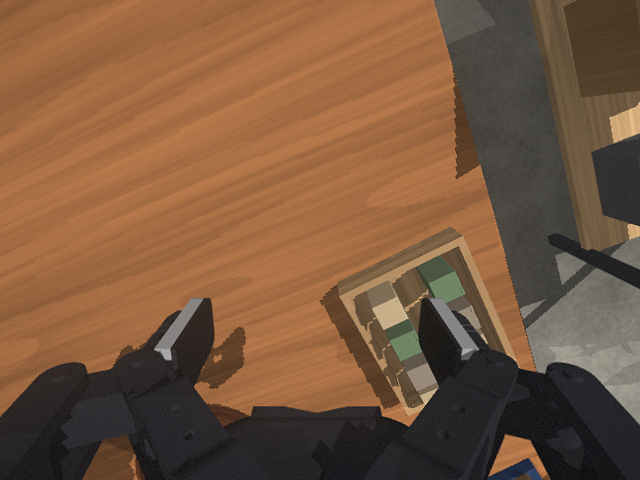

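The side view has two orange handles: A at (357,315), standing in the dark stand, and B at (312,330), free-standing and larger. There is also a purple key at (313,290) and purple stands at (225,340) and (457,395). The open bolt is at top (250,226), the front-left corner. A looks like the one meant, so I'll measure it and check an enlarged crop.

```bash
cat > h.py <<'E'
import cv2,numpy as np
from scipy.spatial.transform import Rotation as Ro
def cloud(p):
    z=p["range_z"].astype(float); h,w=z.shape
    u,v=np.meshgrid(np.arange(w),np.arange(h))
    n=cv2.undistortPoints(np.stack([u,v],-1).reshape(-1,1,2).astype(np.float64),p["intrinsics"],p["dist_coeffs"]).reshape(h,w,2)
    X=np.dstack([n*z[...,None],z])
    W=(X-np.asarray(p["t"]))@np.asarray(p["R"])
    W[z<=0]=np.nan
    return W
def pix(p,X):
    X=np.atleast_2d(X).astype(float)
    r,_=cv2.Rodrigues(np.asarray(p["R"])); o,_=cv2.projectPoints(X,r,np.asarray(p["t"],float),p["intrinsics"],p["dist_coeffs"]); return o[:,0]
def ray_at_z(p,uv,z):
    n=cv2.undistortPoints(np.array([[uv]],float),p["intrinsics"],p["dist_coeffs"])[0,0]
    R=np.asarray(p["R"]);c=-R.T@np.asarray(p["t"]);d=R.T@np.array([n[0],n[1],1]);return c+d*(z-c[2])/d[2]
def down(yaw):  # tool z down; tool y (jaw) direction = (-sin?) returns rotvec with jaw axis at angle yaw in world
    y=np.array([np.cos(yaw),np.sin(yaw),0]);z=np.array([0,0,-1.]);x=np.cross(y,z)
    return Ro.from_matrix(np.stack([x,y,z],1)).as_rotvec()
E
python3 - <<'E'
from h import *
for n in ["top","side"]:
    p=dict(np.load(f"{n}0.npz")); W=cloud(p); im=p["img"]
    hsv=cv2.cvtColor(im,cv2.COLOR_BGR2HSV)
    boxes={"top":{"A":(445,262,472,292),"B":(450,310,495,335),"purple":(396,282,420,302),"step":(232,160,358,245),"stand":(434,232,470,298),"sockethead":(244,220,256,232)},
     "side":{"A":(345,298,370,340),"B":(298,302,328,390),"purple":(300,275,323,305)}}[n]
    for k,(a,b,c,d) in boxes.items():
        w=W[b:d,a:c].reshape(-1,3); w=w[~np.isnan(w[:,0])]
        print(n,k,"zmax",np.percentile(w[:,2],[50,90,99]).round(3), "hi pts mean",w[w[:,2]>np.percentile(w[:,2],80)].mean(0).round(3), 'range',np.ptp(w[w[:,2]>np.percentile(w[:,2],99)-.01],axis=0).round(3))
p=dict(np.load("top0.npz"));c=cv2.resize(p["img"][140:340,220:560],None,fx=2.3,fy=2.3,interpolation=2);cv2.imwrite("pics/c1.png",c)
p=dict(np.load("side0.npz"));c=cv2.resize(p["img"][260:400,270:430],None,fx=4,fy=4,interpolation=2);cv2.imwrite("pics/c2.png",c)
E
```

```text
top A zmax [0.077 0.136 0.139] hi pts mean [ 0.455 -0.34   0.136] range [0.031 0.034 0.011]
top B zmax [0.118 0.174 0.176] hi pts mean [ 0.362 -0.369  0.174] range [0.041 0.042 0.012]
top purple zmax [0.104 0.134 0.136] hi pts mean [ 0.414 -0.236  0.134] range [0.033 0.033 0.011]
top step zmax [0.058 0.066 0.126] hi pts mean [0.61  0.023 0.086] range [0.066 0.058 0.013]
top stand zmax [0.076 0.116 0.138] hi pts mean [ 0.472 -0.337  0.112] range [0.031 0.033 0.012]
top sockethead zmax [0.052 0.058 0.06 ] hi pts mean [0.529 0.112 0.058] range [0.029 0.028 0.011]
side A zmax [0.098 0.139 0.14 ] hi pts mean [ 0.453 -0.342  0.138] range [0.032 0.032 0.011]
side B zmax [0.102 0.176 0.178] hi pts mean [ 0.359 -0.376  0.173] range [0.042 0.041 0.011]
side purple zmax [0.116 0.137 0.178] hi pts mean [ 0.395 -0.286  0.153] range [0.028 0.014 0.003]
```

View pics/c1.png

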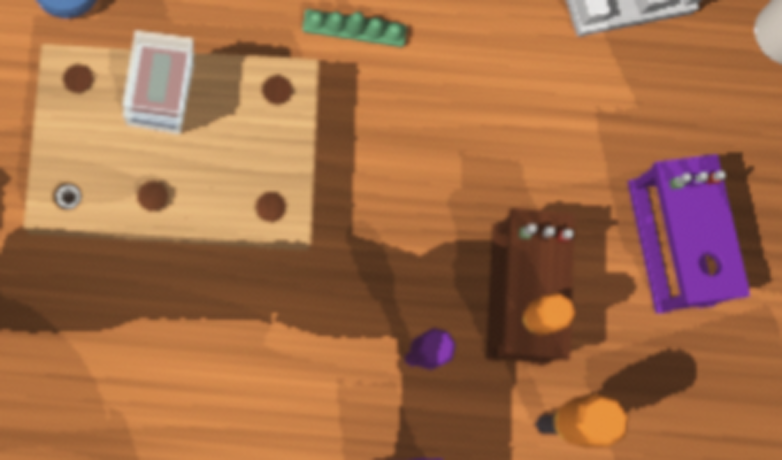

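View pics/c2.png

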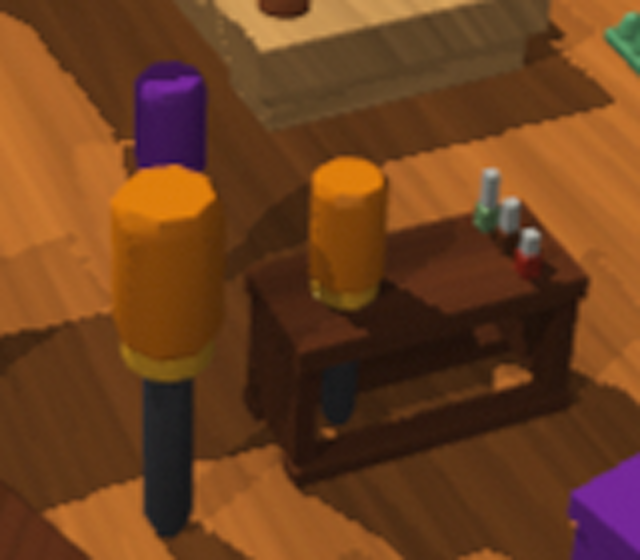

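A is the key: top at z = 0.138 (78+60), about 32 mm across, orange and in the dark stand. B is 41 mm across and 176 mm high, so it's the larger orange one. Next I'll look at the socket closely with the wrist camera.

Run:
```python
from h import *
from bench import bot
p=dict(np.load("wrist0.npz")); s=bot.read_state()
T=Ro.from_rotvec(s["ee_rot"]).as_matrix(); R=p["R"]; c=-R.T@p["t"]
print("cam in tool",(T.T@(c-s["tool_pos"])).round(4),"fwd in tool",(T.T@R[2]).round(3), "x,y", (T.T@R[0]).round(3))
print("jaw yaw now",np.arctan2(T[1,1],T[0,1]))
for name,xy in [("socket",(0.529,0.112)),("key",(0.454,-0.341))]:
  for yaw in np.arange(-180,180,30):
    q=bot.solve_ik(np.array([*xy,0.2]),down(np.radians(yaw)))
    print(name,yaw,None if q is None else np.round(q,2))
```

```text
cam in tool [ 0.0732 -0.0002 -0.1436] fwd in tool [-0.293  0.001  0.956] x,y [-0.     1.    -0.001]
jaw yaw now 1.1740882840923046
socket -180 [ 0.17  0.73 -0.8   1.84  0.67  0.87  2.18]
socket -150 [ 0.24  0.78 -0.95  1.83  0.77  0.95  2.61]
socket -120 [-0.84  0.89  1.09  1.89 -0.96  1.   -1.41]
socket -90 [-0.57  0.67  0.47  1.88 -0.45  0.7  -1.41]
socket -60 [-0.48  0.64  0.31  1.87 -0.3   0.67 -1.04]
socket -30 [-0.39  0.63  0.16  1.87 -0.15  0.66 -0.67]
socket 0 [-0.31  0.62  0.03  1.86 -0.03  0.66 -0.27]
socket 30 [-0.23  0.62 -0.1   1.86  0.1   0.67  0.13]
socket 60 [-0.15  0.63 -0.24  1.85  0.22  0.69  0.54]
socket 90 [-0.07  0.64 -0.37  1.85  0.34  0.72  0.94]
socket 120 [ 0.01  0.66 -0.51  1.85  0.45  0.75  1.36]
socket 150 [ 0.1   0.69 -0.66  1.84  0.57  0.81  1.76]
key -180 [ 0.03  0.92  1.09  1.81 -0.95  1.04 -1.64]
key -150 [ 0.1   0.82  0.87  1.81 -0.79  0.91 -1.28]
key -120 [ 0.1   0.82  0.87  1.81 -0.79  0.91 -0.75]
key -90 [ 0.38  0.68  0.32  1.79 -0.3   0.72 -0.71]
key -60 [ 0.46  0.66  0.18  1.79 -0.17  0.71 -0.32]
key -30 [ 0.54  0.65  0.04  1.78 -0.03  0.71  0.07]
key 0 [ 0.62  0.65 -0.1   1.78  0.1   0.72  0.47]
key 30 [ 0.71  0.66 -0.24  1.77  0.22  0.74  0.87]
key 60 [ 0.79  0.67 -0.38  1.77  0.34  0.77  1.29]
key 90 [ 0.86  0.69 -0.5   1.77  0.44  0.8   1.71]
key 120 [ 0.92  0.71 -0.62  1.76  0.54  0.84  2.14]
key 150 [ 0.99  0.74 -0.75  1.76  0.63  0.89  2.58]
```

Run:
```python
from h import *
from bench import bot,vision,spotter
bot.move_pose(np.array([0.529,0.112,0.165]),down(0.3))
for i,yaw in enumerate([0.3,1.6]):
    if i: bot.move_pose(np.array([0.529,0.112,0.165]),down(yaw))
    p=vision.read_camera("wrist"); np.savez(f"sock{i}.npz",**{k:np.array(v) for k,v in p.items()})
    uv=pix(p,[0.529,0.112,0.055])[0]; print(uv,bot.read_state()["time_s"],bot.read_state()["tool_pos"])
    try:
        r=spotter.spot_in(p,"bolt_socket")
        for d in r[:3]:
            print(d["conf"],((np.array(d["point"])-p["t"])@p["R"]).round(4))
    except Exception as e: print(e)
    u,v=uv.astype(int); h=60
    c=cv2.resize(p["img"][v-h:v+h,u-h:u+h],None,fx=4.5,fy=4.5,interpolation=2);cv2.imwrite(f"pics/s{i}.png",c)
    cv2.imwrite(f"pics/sf{i}.png",p["img"])
```

```text
[313.56488976 233.7408438 ] 2.1833 [0.52894802 0.11369277 0.16509578]
0.62 [0.539  0.1188 0.0528]
[316.4594242  230.92423527] 3.1583 [0.52888919 0.11214144 0.16494768]
0.87 [0.5379 0.1222 0.0516]
```

View pics/s0.png

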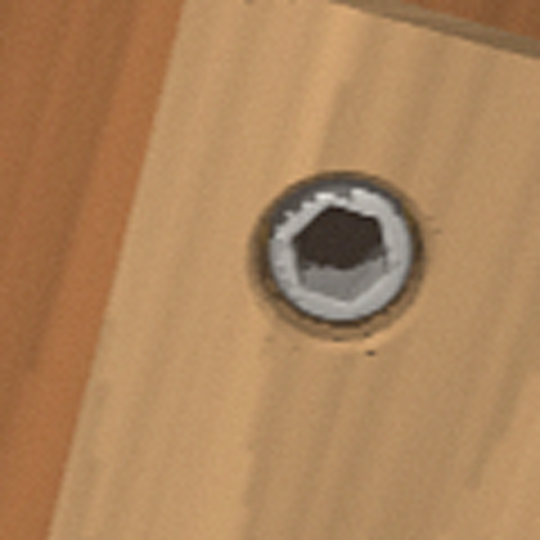

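View pics/s1.png

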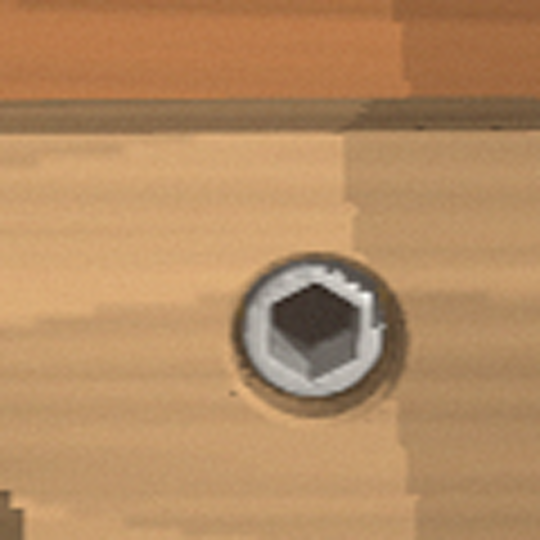

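View pics/sf0.png

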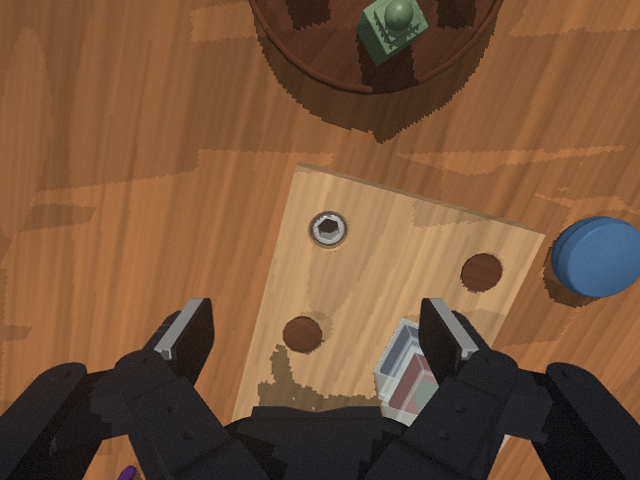

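s0 shows the socket hexagon near full-image (328,229), and s1 shows it near (326,234), where the hex vertices are clear. Next I'll rectify both onto the head plane and fit the head circle and hexagon.

```bash
cat > rect.py <<'E'
from h import *
def rectify(p,xy,z,half=0.02,n=600):
    g=np.linspace(-half,half,n)
    # image: right = +x world? use col=+x, row=-y
    X,Y=np.meshgrid(xy[0]+g, xy[1]-g)
    uv=pix(p,np.stack([X.ravel(),Y.ravel(),np.full(X.size,z)],1)).astype(np.float32).reshape(n,n,2)
    return cv2.remap(p["img"],uv[...,0],uv[...,1],cv2.INTER_CUBIC)
E
python3 - <<'E'
from rect import *
ims=[]
for i,(c,off) in enumerate([((343,250),(313-60,233-60)),((315,330),(316-60,230-60))]):
    p=dict(np.load(f"sock{i}.npz")); W=cloud(p)
    u,v=off[0]+c[0]/4.5,off[1]+c[1]/4.5
    # step top depth: around
    r=np.hypot(*np.meshgrid(np.arange(640)-u,np.arange(480)-v))
    m=(r>22)&(r<30); print("step z",np.nanmedian(W[m][:,2]))
    m=(r>12)&(r<14.5); print("head z",np.nanpercentile(W[m][:,2],[10,50,90]))
    m=(r<5); print("bottom z",np.nanpercentile(W[m][:,2],[10,50,90]))
    z=np.nanmedian(W[(r>12)&(r<14.5)][:,2])
    print(ray_at_z(p,(u,v),z))
    ims.append(rectify(p,(0.5375,0.1195),z,0.02,400))
cv2.imwrite("pics/r01.png",np.hstack(ims))
E
```

```text
step z 0.061016882894172855
head z [0.054699   0.05558409 0.05650825]
bottom z [0.03696334 0.03790278 0.03888415]
[0.53890103 0.119486   0.05558409]
step z 0.06113443999851975
head z [0.05479743 0.05570897 0.05660663]
bottom z [0.03693636 0.03818554 0.04193092]
[0.5383412  0.11945596 0.05570897]
```

View pics/r01.png

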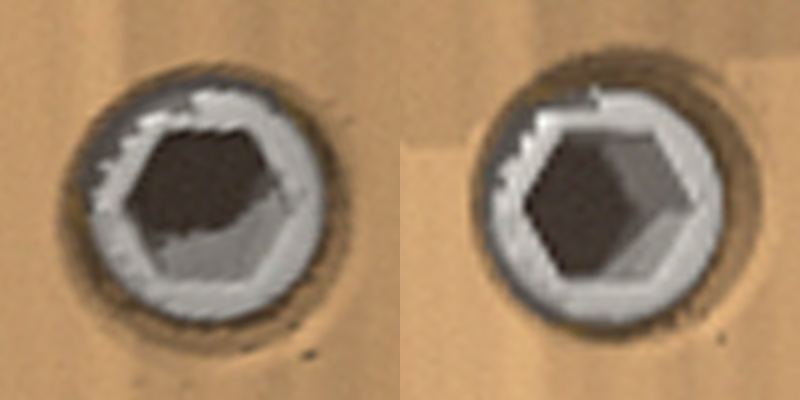

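Socket fit: centre (0.5384, 0.1190), head z ≈ 0.0547, measured 15 mm across flats, and a flat normal along y (90° mod 60). The head is 5–6 mm below the step top, as described. Next, the key.

Run:
```python
from rect import *
from bench import bot,vision,spotter
bot.movel(np.array([0.529,0.05,0.24]),max_speed=0.3)
ims=[]
for i,yaw in enumerate([1.3,0.1]):
    bot.move_pose(np.array([0.454,-0.341,0.245]),down(yaw))
    p=vision.read_camera("wrist"); np.savez(f"key{i}.npz",**{k:np.array(v) for k,v in p.items()})
    W=cloud(p); cv2.imwrite(f"pics/k{i}.png",p["img"])
    m=(W[...,2]>0.131)&(W[...,2]<0.145)&(np.hypot(W[...,0]-0.454,W[...,1]+0.341)<0.03)
    print("top z",np.nanmedian(W[m][:,2]),W[m].mean(0),np.ptp(W[m],axis=0), bot.read_state()["time_s"])
    ims.append(rectify(p,(0.454,-0.341),0.138,0.025,400))
cv2.imwrite("pics/kr.png",np.hstack(ims))
```

```text
top z 0.13876301605027674 [ 0.45486094 -0.33955908  0.13816343] [0.03450861 0.03373559 0.0098242 ] 5.2083
top z 0.1386705435885614 [ 0.45601627 -0.33813227  0.13806379] [0.03425633 0.03392684 0.00994186] 6.1667
```

View pics/kr.png

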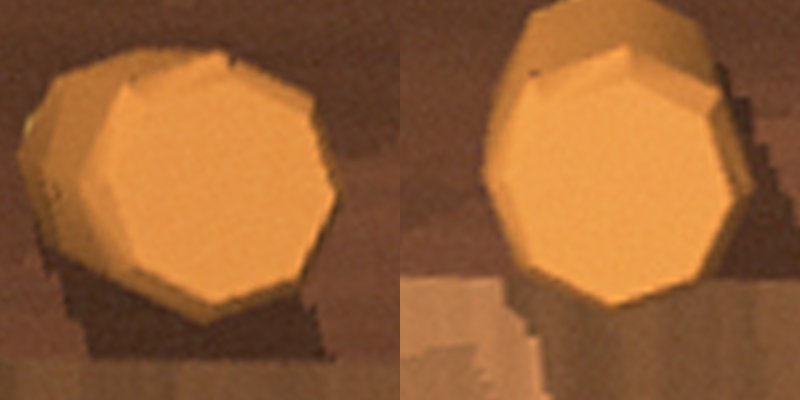

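View pics/k1.png

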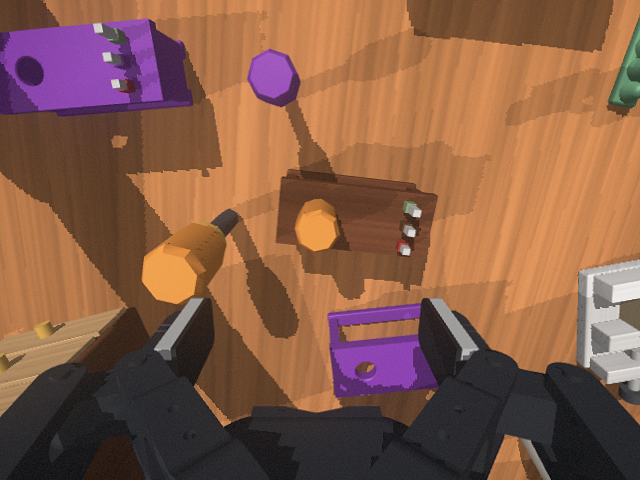

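View pics/k0.png

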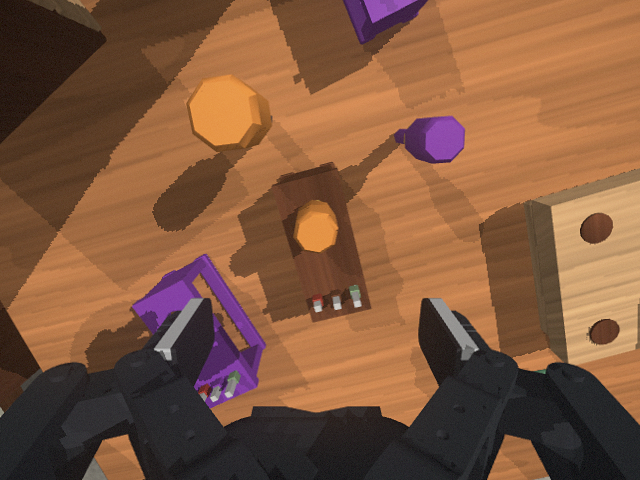

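Run:
```python
from rect import *
from scipy.optimize import least_squares
for i in range(2):
    p=dict(np.load(f"key{i}.npz")); n=800; half=0.025
    im=rectify(p,(0.455,-0.339),0.138,half,n)
    v=cv2.GaussianBlur(im,(9,9),0).astype(int)[...,2]
    m0=cv2.inRange(v.astype(np.uint8),0,255)
    for thr in (215,222):
        m=((v>thr)*255).astype(np.uint8)
        cs,_=cv2.findContours(m,0,1); c=max(cs,key=cv2.contourArea); c=cv2.convexHull(c)[:,0]
        # polygon mask moments for center
        M=cv2.moments(c); cx,cy=M["m10"]/M["m00"],M["m01"]/M["m00"]
        s=2*half/(n-1)
        X=np.array([0.455-half+cx*s,-0.339+half-cy*s])
        # dense hull sampling
        h=np.zeros((n,n),np.uint8);cv2.fillPoly(h,[c.astype(np.int32)],255)
        e=max(cv2.findContours(h,0,cv2.CHAIN_APPROX_NONE)[0],key=len)[:,0].astype(float)
        E=np.stack([0.455-half+e[:,0]*s,-0.339+half-e[:,1]*s],1)
        def f(q):
            a=q[3]+np.arange(8)*np.pi/4; N=np.stack([np.cos(a),np.sin(a)])
            return ((E-q[:2])@N).max(1)-q[2]
        best=min((least_squares(f,[*X,0.015,a],loss="soft_l1",f_scale=3e-4) for a in np.arange(0,.78,.2)),key=lambda r:r.cost)
        q=best.x; print(i,thr,X.round(4),q[:3].round(4),"flat deg mod45",np.degrees(q[3])%45,best.cost,cv2.contourArea(c)*s*s)
# stand direction: dark-stand top edge
p=dict(np.load("key1.npz"));W=cloud(p)
m=(abs(W[...,2]-0.078)<0.006)&(W[...,1]>-0.385)&(W[...,1]<-0.29)&(W[...,0]>0.40)&(W[...,0]<0.58)
pts=W[m][:,:2].astype(np.float32);print(len(pts),cv2.minAreaRect(pts),np.nanmedian(W[m][:,2]))
```

```text
0 215 [ 0.4556 -0.3383] [ 0.4557 -0.3383  0.0141] flat deg mod45 21.29971354917482 0.00016183719998402954 0.0006521312623257172
0 222 [ 0.4558 -0.3384] [ 0.4558 -0.3383  0.014 ] flat deg mod45 22.137053315015525 0.00016820480788795484 0.0006362537026101152
1 215 [ 0.4557 -0.3378] [ 0.4558 -0.3378  0.0147] flat deg mod45 19.41304051981522 7.046129234556975e-05 0.0007092544497893959
1 222 [ 0.4554 -0.3383] [ 0.4556 -0.3381  0.0144] flat deg mod45 20.26555344289765 0.00014171585082792165 0.0006665168131002304
7844 ((0.4912639260292053, -0.3410985469818115), (0.06058677285909653, 0.14068959653377533), 89.4636001586914) 0.0790686657924949
```

Key: centre (0.4557, −0.3382), top 0.1385, flats at about 20.5° mod 45. I'll grip at jaw yaw 65.5° and lift.

Run:
```python
from rect import *
from bench import bot,vision,spotter
y=np.radians(65.5); r=down(y)
bot.command_gripper(0.062,70)
bot.move_pose(np.array([0.4557,-0.3382,0.20]),r)
print("stop",bot.movel(np.array([0.4557,-0.3382,0.095]),r,max_speed=0.12,stop_force=15))
print(bot.read_state()["tool_pos"])
bot.command_gripper(0.02,70)
s=bot.read_state();print(s["finger_gap"],s["force"],s["tool_pos"],s["time_s"])
bot.movel(np.array([0.4557,-0.3382,0.255]),r,max_speed=0.15)
s=bot.read_state();print(s["finger_gap"],s["force"],s["tool_pos"],s["time_s"])
p=vision.read_camera("wrist");cv2.imwrite("pics/g0.png",p["img"]); np.savez("g0.npz",**{k:np.array(v) for k,v in p.items()})
p=vision.read_camera("side");cv2.imwrite("pics/g0s.png",p["img"]); np.savez("g0s.npz",**{k:np.array(v) for k,v in p.items()})
```

```text
stop False
[ 0.45626588 -0.33845134  0.095675  ]
0.031065215530974525 [-1.73028033 -0.69083943  6.34039246] [ 0.4560261  -0.33862523  0.09583102] 8.7083
0.031058503671739107 [-0.56661175  0.84387976 -0.671403  ] [ 0.45498048 -0.3378878   0.25401046] 9.925
```

View pics/g0.png

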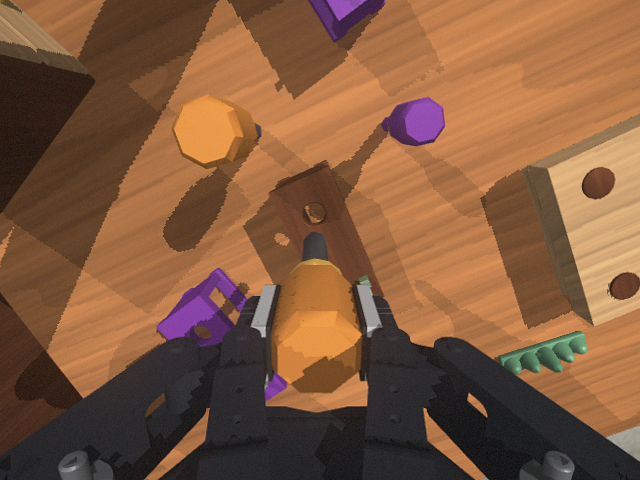

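View pics/g0s.png

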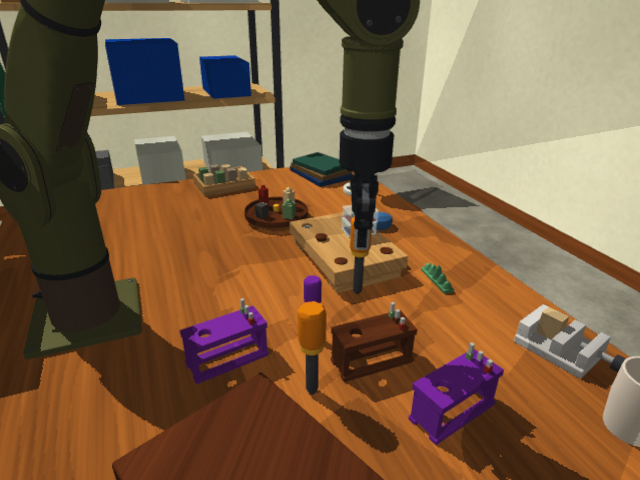

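The key is held: in the wrist view its tip is at (316,240) and the empty hole at (315,213). I'll measure the hole and enlarge the blade to read its hex angle.

Run:
```python
from rect import *
p=dict(np.load("g0.npz"))
a=rectify(p,(0.456,-0.339),0.078,0.02,400)
b=cv2.resize(p["img"][200:280,276:356],(400,400),interpolation=2)
b=cv2.convertScaleAbs(b,alpha=2.5)
p2=dict(np.load("g0s.npz"));c=cv2.resize(p2["img"][220:300,320:400],(400,400),interpolation=2)
cv2.imwrite("pics/gh.png",np.hstack([a,b]));cv2.imwrite("pics/gs.png",cv2.convertScaleAbs(c,alpha=2))
```

```text
(no output)
```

View pics/gh.png

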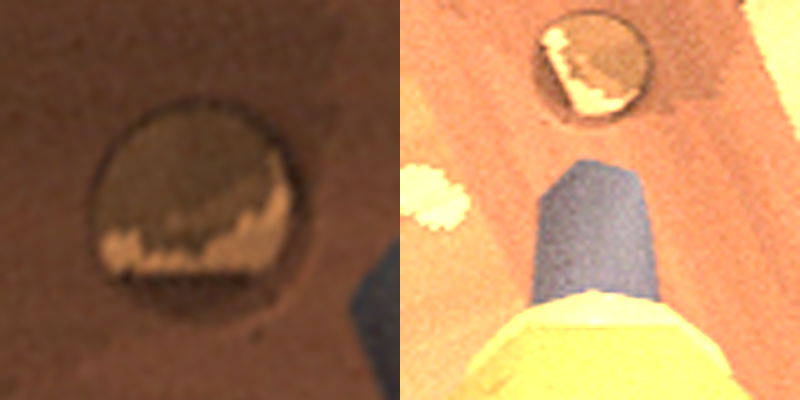

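View pics/gs.png

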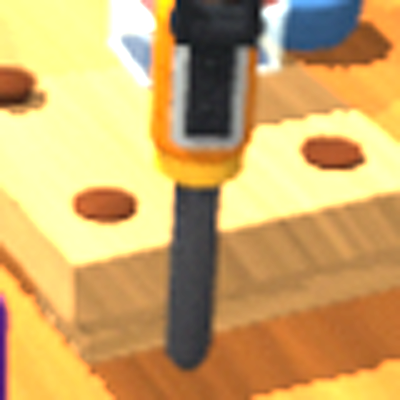

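Run:
```python
from rect import *
p=dict(np.load("g0.npz"))
TC=np.array([0.45498,-0.33789,0.25401]); r=Ro.from_rotvec(down(np.radians(65.5))).as_matrix()
# grip height: key grip z was 0.112 when TCP .0958
tipz=0.254-(0.0958-0.003)  # tip was at 0.003 with tcp .0958
print("tip z",tipz)
b0=cv2.convertScaleAbs(cv2.resize(p["img"][220:270,290:340],(390,390),interpolation=2),alpha=2.5)
out=[]
for d in (0,15,30,45):
    yaw=np.radians(65.5+d); b=b0.copy()
    def ring(af,z): 
        a=yaw+np.pi/6+np.arange(6)*np.pi/3; R=af/2/np.cos(np.pi/6)
        return np.stack([TC[0]+R*np.cos(a),TC[1]+R*np.sin(a),np.full(6,z)],1)
    A=[(pix(p,ring(.0084,tipz))-[290,220]+.5)*7.8,(pix(p,ring(.014,tipz+.006))-[290,220]+.5)*7.8,(pix(p,ring(.014,tipz+.05))-[290,220]+.5)*7.8]
    for i in range(6):
        j=(i+1)%6
        for P in A[:2]: cv2.line(b,tuple(P[i].astype(int)),tuple(P[j].astype(int)),(0,255,0),1)
        for P,Q in zip(A[:-1],A[1:]): cv2.line(b,tuple(P[i].astype(int)),tuple(Q[i].astype(int)),(0,0,255),1)
    cv2.putText(b,str(d),(10,30),0,1,(255,0,0),2); out.append(b)
o=np.vstack([np.hstack(out[:2]),np.hstack(out[2:])]);cv2.imwrite("pics/ov.png",cv2.resize(o,(600,600)))
```

```text
tip z 0.1612
```

View pics/ov.png

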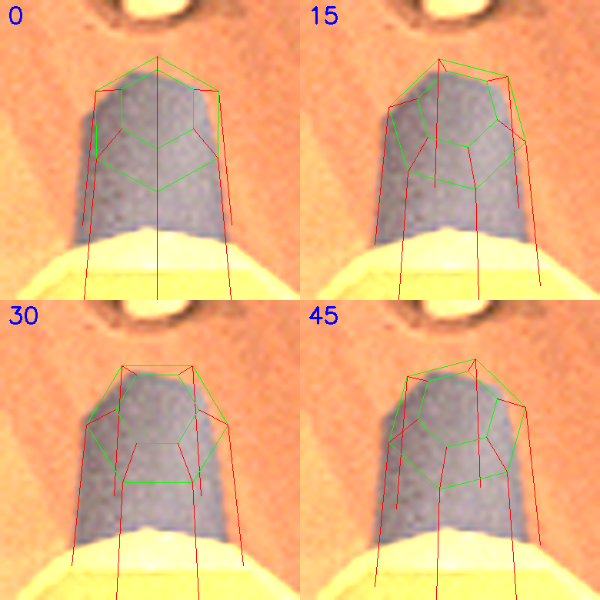

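Run:
```python
from rect import *
p=dict(np.load("g0.npz"))
TC=np.array([0.45498,-0.33789]); tipz=0.1612
S=8;x0,y0=296,222;w,h=40,30
im=cv2.resize(p["img"][y0:y0+h,x0:x0+w],None,fx=S,fy=S,interpolation=cv2.INTER_CUBIC).astype(int)
m=(im[...,0]>im[...,2]-8)  # bluish vs orange-brown
m=cv2.medianBlur((m*255).astype(np.uint8),9)
# keep y rows up to ferrule
cv2.imwrite("pics/mask.png",np.hstack([cv2.convertScaleAbs(im.astype(np.uint8),alpha=2.5),cv2.cvtColor(m,8)]))
H=int(24*S) # compare rows top
n,l,st,ce=cv2.connectedComponentsWithStats(m); k=1+np.argmax(st[1:,4]); m=((l==k)*255).astype(np.uint8); print(st[k])
res=[]
for d in range(0,60,5):
    yaw=np.radians(65.5+d); best=(0,)
    a=yaw+np.pi/6+np.arange(6)*np.pi/3
    def ring(af,z,dx,dy):
        R=af/2/np.cos(np.pi/6); return np.stack([TC[0]+R*np.cos(a),TC[1]+R*np.sin(a),np.full(6,z)],1)
    pts=np.vstack([pix(p,ring(.0084,tipz,0,0)),pix(p,ring(.014,tipz+.006,0,0)),pix(p,ring(.014,tipz+.06,0,0))])
    P=(pts-[x0,y0]+.5)*S
    q=np.zeros_like(m);cv2.fillConvexPoly(q,cv2.convexHull(P.astype(np.int32)),255)
    for dx in range(-30,31,2):
        for dy in range(-30,31,2):
            qq=cv2.warpAffine(q,np.float32([[1,0,dx],[0,1,dy]]),q.shape[::-1])
            A=m[:14*S+0]>0;B=qq[:14*S]>0
            i=(A&B).sum()/(A|B).sum()
            if i>best[0]:best=(i,dx,dy)
    print(d,best)
```

```text
[  112    83   131   157 10149]
0 (np.float64(0.5081458494957332), -8, 16)
5 (np.float64(0.5469745222929936), -8, 16)
10 (np.float64(0.5802997858672377), -6, 18)
15 (np.float64(0.5995798319327731), -4, 18)
20 (np.float64(0.5659679408138101), -2, 18)
25 (np.float64(0.514487079091621), 2, 18)
30 (np.float64(0.47187004754358164), -4, 20)
35 (np.float64(0.4480450862979922), -4, 16)
40 (np.float64(0.43424975157336865), -4, 14)
45 (np.float64(0.4337071240105541), -4, 14)
50 (np.float64(0.4451679232350925), -4, 14)
55 (np.float64(0.4704215373715905), -6, 14)
```

View pics/mask.png

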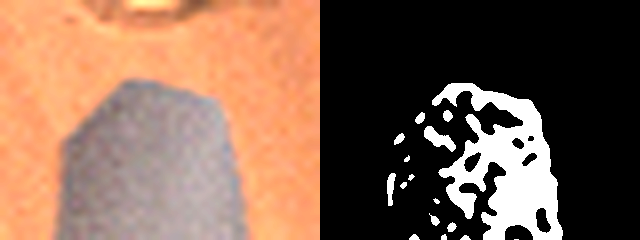

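The blade outline matches δ = 15° (hex flat normal = jaw yaw + 15°), so jaw yaw 135° lines the key up with the socket. I'll move above it and check the tip with the cameras.

Run:
```python
from rect import *
from bench import bot,vision,spotter
p=dict(np.load("g0s.npz")); print("side pred tip",pix(p,[0.45498,-0.33789,0.1612]),"obs ~357.4,293")
S=np.array([0.5384,0.1190])
r=down(np.radians(135))
bot.move_pose(np.array([S[0]-.03,0.0,0.255]),down(np.radians(100)))
bot.move_pose(np.array([*S,0.20]),r)
bot.movel(np.array([*S,0.168]),r,max_speed=0.1)
s=bot.read_state();print(s["tool_pos"],s["joint_positions"].round(2),s["force"],s["time_s"])
p=vision.read_camera("wrist");np.savez("i0.npz",**{k:np.array(v) for k,v in p.items()})
b=cv2.resize(p["img"][180:280,260:380],(720,600),interpolation=2);cv2.imwrite("pics/i0.png",cv2.convertScaleAbs(b,alpha=1.7))
print("socket px",pix(p,[*S,0.0547]),"tip px",pix(p,[*s["tool_pos"][:2],s["tool_pos"][2]-0.0928]))
p=vision.read_camera("side");np.savez("i0s.npz",**{k:np.array(v) for k,v in p.items()})
u,v=pix(p,[*S,0.06])[0].astype(int);print(u,v)
b=cv2.resize(p["img"][v-50:v+30,u-50:u+50],(750,600),interpolation=2);cv2.imwrite("pics/i0s.png",b)
```

```text
side pred tip [[357.729583   292.54843042]] obs ~357.4,293
[0.53859139 0.11803788 0.16817278] [ 0.09  0.75 -0.67  1.84  0.65  0.78  1.42] [ 0.66725319  0.36568186 -1.41255557] 12.3833
socket px [[318.87185146 231.14032284]] tip px [[317.931717   238.60898605]]
307 225
```

View pics/i0.png

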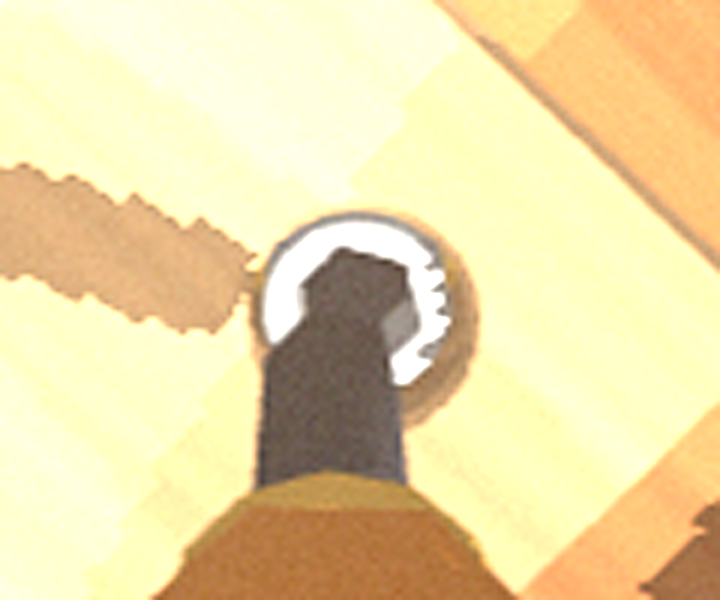

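View pics/i0s.png

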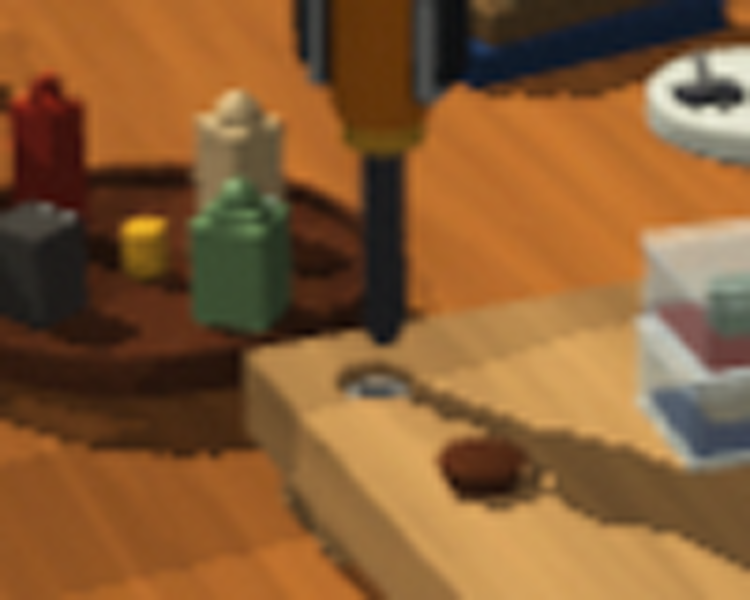

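Run:
```python
from rect import *
from bench import bot,vision
s=bot.read_state();T=Ro.from_rotvec(s["ee_rot"]).as_matrix()
print(s["tool_pos"],T[:,2],np.degrees(np.arctan2(T[1,1],T[0,1])))
tip=s["tool_pos"]+T[:,2]*0.0928;print("tip",tip,s["joint_velocities"].round(3))
p=dict(np.load("i0.npz"));c=-p["R"].T@p["t"];print("cam in tool",T.T@(c-s["tool_pos"]),T.T@p["R"][0],pix(p,tip))
print(pix(p,tip+[0,0,.006]),pix(p,tip+[0,0,.05]))
q=bot.solve_ik(np.array([0.5384,0.119,0.168]),down(np.radians(135)));print((np.array(q)-s["joint_positions"]).round(4))
```

```text
[0.53897595 0.11883457 0.1687732 ] [ 1.40533716e-03  2.72628580e-04 -9.99998975e-01] 134.9515011668257
tip [0.53910636 0.11885987 0.07597329] [-0.004 -0.004 -0.005  0.    -0.001 -0.001 -0.001]
cam in tool [ 0.07484458 -0.00163055 -0.14319377] [-9.40474697e-04  9.99999516e-01 -2.90136600e-04] [[318.24551593 240.15036262]]
[[318.2962434  242.80692558]] [[318.75700072 266.94652171]]
[-0.0007  0.0011  0.0003  0.0008  0.0003 -0.0003 -0.0002]
```

Run:
```python
from rect import *
from bench import bot,vision
p=vision.read_camera("wrist");np.savez("i1.npz",**{k:np.array(v) for k,v in p.items()})
s=bot.read_state();T=Ro.from_rotvec(s["ee_rot"]).as_matrix();print(s["tool_pos"])
c=-p["R"].T@p["t"];print("cam in tool",T.T@(c-s["tool_pos"]))
x0,y0,S=270,190,8
b=cv2.convertScaleAbs(cv2.resize(p["img"][y0:y0+75,x0:x0+95],None,fx=S,fy=S,interpolation=2),alpha=1.7)
TC=s["tool_pos"];tipz=TC[2]-.0928
def ring(af,xy,z,yaw):
    a=np.radians(yaw)+np.pi/6+np.arange(6)*np.pi/3;R=af/2/np.cos(np.pi/6)
    return np.stack([xy[0]+R*np.cos(a),xy[1]+R*np.sin(a),np.full(6,z)],1)
def dr(P,col): cv2.polylines(b,[((pix(p,P)-[x0,y0]+.5)*S).astype(np.int32)],True,col,1)
dr(ring(.0148,(.5384,.119),.0547,30),(0,255,0))
dr(ring(.014,TC,tipz+.006,150),(0,0,255)); dr(ring(.014,TC,tipz+.04,150),(255,0,0))
cv2.imwrite("pics/i1.png",b)
```

```text
[0.53896824 0.11901434 0.1688028 ]
cam in tool [ 0.07433452 -0.00145932 -0.14364146]
```

View pics/i1.png

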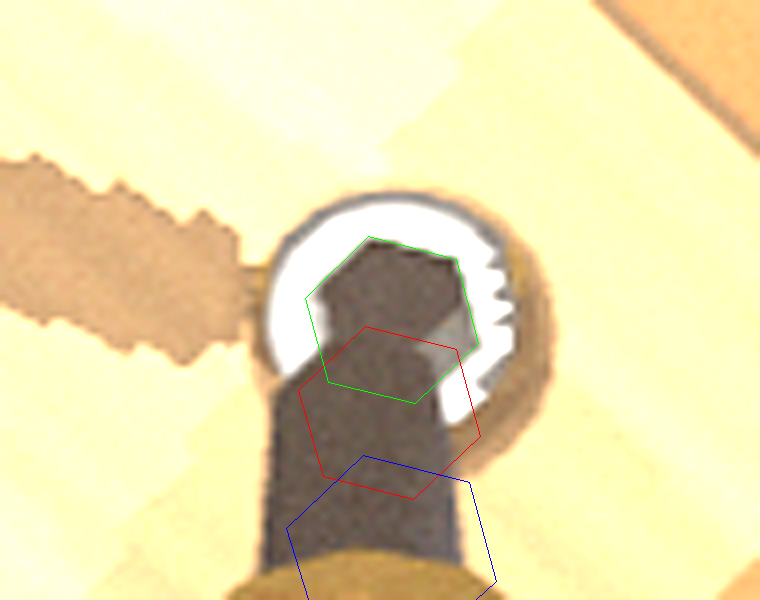

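In one wrist image, the blade (column 315) sits 3.9 px left of the socket (column 319). That's about 2.5 mm along tool −y, and the side view agrees. I'll shift and recheck.

Run:
```python
from rect import *
from bench import bot,vision
bot.movel(np.array([0.5366,0.1208,0.163]),down(np.radians(135)),max_speed=0.05); bot.hold(0.3)
for i in range(2):
    p=vision.read_camera("wrist")
    s=bot.read_state();T=Ro.from_rotvec(s["ee_rot"]).as_matrix();print(s["tool_pos"])
    c=-p["R"].T@p["t"];print("cam in tool",T.T@(c-s["tool_pos"]))
x0,y0,S=270,190,8
b=cv2.convertScaleAbs(cv2.resize(p["img"][y0:y0+75,x0:x0+95],None,fx=S,fy=S,interpolation=2),alpha=1.7)
cv2.imwrite("pics/i2.png",b)
p=vision.read_camera("side");u,v=307,225
b=cv2.resize(p["img"][v-40:v+20,u-40:u+40],(800,600),interpolation=2);cv2.imwrite("pics/i2s.png",b)
print(s["force"],s["time_s"])
```

```text
[0.53668026 0.12081558 0.16304535]
cam in tool [ 0.07426224 -0.00135362 -0.14367561]
[0.53665571 0.12078315 0.16303468]
cam in tool [ 0.07424208 -0.00134993 -0.14367488]
[-0.58670167  0.25112883 -0.90858486] 13.1917
```

View pics/i2.png

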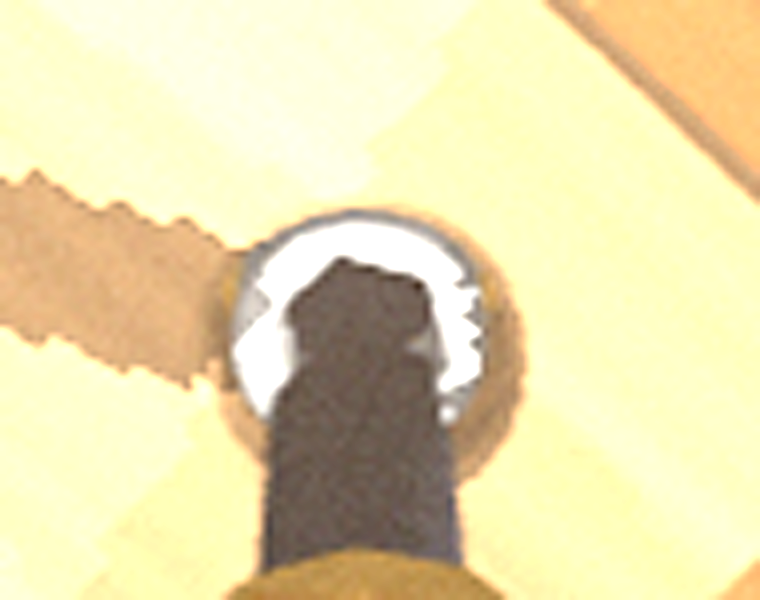

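View pics/i2s.png

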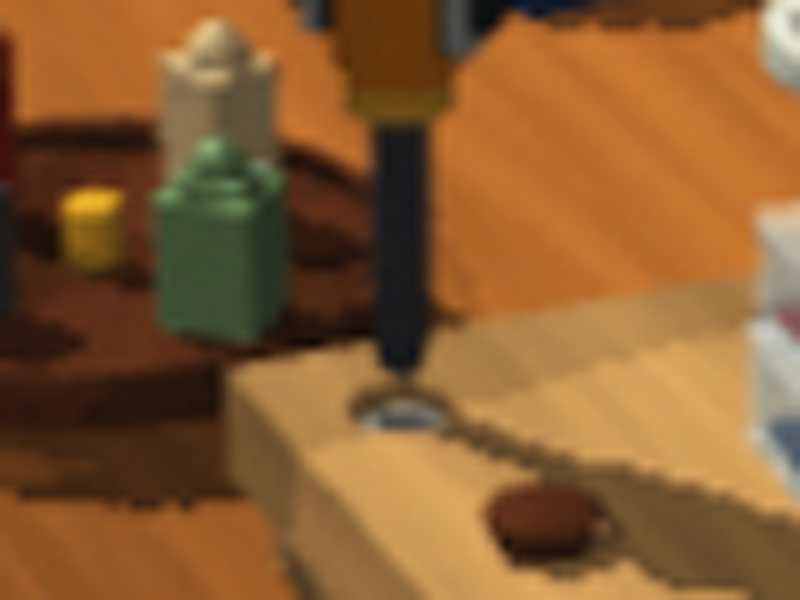

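Run:
```python
from rect import *
from bench import bot,vision
r=down(np.radians(135))
for z,v in [(0.152,0.05),(0.1335,0.02)]:
    st=bot.movel(np.array([0.5366,0.1208,z]),r,max_speed=v,stop_force=8)
    s=bot.read_state();print(st,s["tool_pos"],s["force"].round(2),s["ft_torque"].round(3),s["time_s"])
    if st:break
```

```text
False [0.53623277 0.12060836 0.15142737] [-0.62 -0.89 -0.75] [ 0.026  0.014 -0.028] 13.6083
False [0.53660229 0.12077765 0.1335597 ] [ 0.78 -0.93 -2.13] [-0.136 -0.05   0.039] 14.6833
```

It slid 14 mm into the socket with almost no force (below 3 N). Next is the first stroke, in steps.

```bash
cat > turn.py <<'E'
from h import *
from bench import bot
def turn(xy,z0,y0,y1,step=15,tmax=0.9):
    n=int(np.ceil(abs(y1-y0)/step))
    for k in range(1,n+1):
        y=y0+(y1-y0)*k/n; z=z0-0.004*abs(y-y0)/360
        bot.movel(np.array([*xy,z]),down(np.radians(y)),max_speed=0.05)
        s=bot.read_state();T=Ro.from_rotvec(s["ee_rot"]).as_matrix()
        print(round(y,1),"act",round(float(np.degrees(np.arctan2(T[1,1],T[0,1]))),1),"F",s["force"].round(1),"Tz",s["ft_torque"].round(2),s["tool_pos"].round(4),round(s["time_s"],2),s["joint_positions"][6].round(2))
        if abs(s["ft_torque"][2])>tmax: print("STOP torque");return y
    return y1
E
python3 - <<'E'
from turn import *
turn((0.5366,0.1208),0.1335,135,0)
E
```

```text
120.0 act 120.2 F [ 1.2 -1.2 -4.1] Tz [-0.28 -0.39 -0.03] [0.5369 0.1205 0.1334] 15.09 1.17
105.0 act 105.2 F [ 2.4 -2.  -3.1] Tz [-0.5  -0.59 -0.05] [0.5369 0.1205 0.1332] 15.5 0.97
90.0 act 90.2 F [ 2.6 -2.5 -3.7] Tz [-0.65 -0.74 -0.02] [0.537  0.1205 0.133 ] 15.91 0.78
75.0 act 75.2 F [ 2.8 -3.  -3.6] Tz [-0.88 -0.95 -0.04] [0.537  0.1204 0.1329] 16.32 0.59
60.0 act 60.2 F [ 3.6 -2.9 -4. ] Tz [-1.05 -1.07  0.02] [0.537  0.1205 0.1327] 16.73 0.41
45.0 act 45.1 F [ 3.2 -4.4 -3.5] Tz [-1.15 -1.09 -0.02] [0.5371 0.1205 0.1325] 17.13 0.23
30.0 act 30.1 F [ 4.1 -4.5 -3. ] Tz [-1.26 -1.18  0.06] [0.5372 0.1204 0.1324] 17.54 0.06
15.0 act 15.1 F [ 4.3 -5.3 -3.3] Tz [-1.44 -1.17 -0.  ] [0.5373 0.1202 0.1322] 17.95 -0.12
0.0 act 0.1 F [ 3.1 -5.4 -2.6] Tz [-1.55 -1.13 -0.02] [0.5373 0.1201 0.132 ] 18.36 -0.29
```

Run:
```python
from turn import *
from bench import vision
bot.command_gripper(0.058)
s=bot.read_state();print(s["finger_gap"],s["force"].round(1),s["ft_torque"].round(2),s["time_s"])
xy=(0.5373,0.1201);z=0.132
for y in (45,90,135): bot.move_pose(np.array([*xy,z]),down(np.radians(y)))
bot.hold(0.2)
s=bot.read_state();print(s["tool_pos"],s["force"].round(1),s["ft_torque"].round(2),s["time_s"])
p=vision.read_camera("wrist");cv2.imwrite("pics/rg.png",p["img"])
```

```text
0.05751665306569974 [ 0.3  0.1 -0.5] [ 0.02 -0.01 -0.01] 18.7333
[0.53726931 0.12021983 0.13207297] [ 0.  -0.2 -0.5] [ 0.03  0.02 -0.02] 20.6917
```

View pics/rg.png

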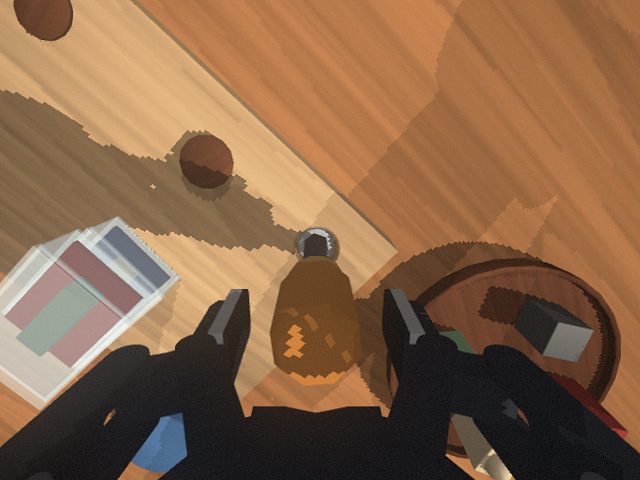

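The key stands upright in the socket at (316,243), with the handle centred between the open jaws. Regripping for the second stroke.

Run:
```python
from turn import *
bot.command_gripper(0.02,70)
s=bot.read_state();print(s["finger_gap"],s["force"].round(1),s["ft_torque"].round(2),s["time_s"])
y=turn((0.5373,0.1201),0.132,135,75); 
y=turn((0.5373,0.1201),0.1313,75,15,step=6,tmax=0.35)
```

```text
0.031426430364057366 [-1.1 -0.4  2.8] [-0.1   0.09  0.06] 21.0917
120.0 act 120.2 F [ 0.4 -0.3  3.2] Tz [-0.13 -0.05 -0.  ] [0.5376 0.1201 0.1321] 21.5 1.15
105.0 act 105.2 F [ 0.4 -1.9  5.4] Tz [-0.37 -0.12  0.02] [0.5376 0.1199 0.1319] 21.91 0.95
90.0 act 90.3 F [ 0.5 -1.2  5.9] Tz [-0.39 -0.15 -0.  ] [0.5376 0.1199 0.1317] 22.32 0.76
75.0 act 75.3 F [ 0.1 -0.5  6.1] Tz [-0.49 -0.06 -0.01] [0.5376 0.1197 0.1315] 22.73 0.57
69.0 act 69.2 F [ 0.1 -1.1  7.1] Tz [-0.52 -0.04 -0.06] [0.5376 0.1197 0.1315] 22.98 0.49
63.0 act 63.2 F [-0.1 -1.8  6.7] Tz [-0.53 -0.02 -0.02] [0.5376 0.1196 0.1314] 23.24 0.42
57.0 act 57.2 F [-0.5 -2.8  7.1] Tz [-0.6  -0.   -0.07] [0.5376 0.1196 0.1313] 23.5 0.35
51.0 act 51.2 F [ 0.2 -1.7  7.3] Tz [-0.53 -0.03 -0.02] [0.5376 0.1195 0.1312] 23.76 0.27
45.0 act 45.2 F [ 0.3 -1.4  6.7] Tz [-0.57 -0.01  0.01] [0.5375 0.1195 0.1312] 24.02 0.2
39.0 act 39.2 F [-0.2 -2.1  7. ] Tz [-0.57  0.01  0.01] [0.5375 0.1195 0.1311] 24.27 0.13
33.0 act 33.2 F [ 0.3 -1.   7.1] Tz [-0.54  0.03 -0.01] [0.5375 0.1195 0.131 ] 24.53 0.06
27.0 act 27.2 F [-0.2 -2.2  7.8] Tz [-0.65  0.09 -0.02] [0.5374 0.1194 0.131 ] 24.79 -0.01
21.0 act 21.2 F [-0.5 -2.3  8. ] Tz [-0.64  0.03  0.04] [0.5374 0.1194 0.1309] 25.05 -0.08
15.0 act 15.2 F [-0.6 -2.4  7.7] Tz [-0.67  0.1   0.14] [0.5374 0.1194 0.1308] 25.31 -0.15
```

Run:
```python
from turn import *
y=turn((0.5373,0.1201),0.1307,15,-15,step=3,tmax=0.45)
```

```text
12.0 act 12.3 F [-0.1 -2.2  7.9] Tz [-0.66  0.11  0.2 ] [0.5374 0.1194 0.1308] 25.56 -0.18
9.0 act 9.3 F [ 0.  -1.2  7.9] Tz [-0.63  0.04  0.22] [0.5373 0.1193 0.1308] 25.81 -0.21
6.0 act 6.3 F [ 0.7 -1.8  7.3] Tz [-0.63  0.08  0.19] [0.5374 0.1194 0.1308] 26.06 -0.25
3.0 act 3.3 F [-0.1 -2.6  9.2] Tz [-0.65  0.19  0.11] [0.5373 0.1193 0.1308] 26.31 -0.28
0.0 act 0.2 F [-0.6 -2.   9. ] Tz [-0.65  0.21 -0.03] [0.5373 0.1193 0.1308] 26.56 -0.32
-3.0 act -2.8 F [-0.4 -1.3  9. ] Tz [-0.67  0.28 -0.04] [0.5373 0.1193 0.1308] 26.81 -0.35
-6.0 act -5.8 F [-0.3 -1.6  9.4] Tz [-0.64  0.26 -0.09] [0.5373 0.1193 0.1308] 27.06 -0.38
-9.0 act -8.8 F [-1.1 -1.8  9.7] Tz [-0.62  0.21 -0.05] [0.5373 0.1192 0.1308] 27.31 -0.42
-12.0 act -11.8 F [-0.6 -2.3  9.2] Tz [-0.63  0.28 -0.06] [0.5373 0.1193 0.1308] 27.56 -0.45
-15.0 act -14.8 F [-0.9 -2.  10.9] Tz [-0.62  0.29 -0.09] [0.5373 0.1193 0.1308] 27.81 -0.48
```

Tz rose to 0.22 N m and then fell back, so I need to know whether the key slipped in the jaws or the blade cammed out.

Run:
```python
from turn import *
from bench import vision
s=bot.read_state();print(s["finger_gap"],s["tool_pos"],s["force"].round(1),s["ft_torque"].round(2))
p=vision.read_camera("wrist");np.savez("w3.npz",**{k:np.array(v) for k,v in p.items()})
cv2.imwrite("pics/w3.png",cv2.convertScaleAbs(cv2.resize(p["img"][200:400,220:420],(600,600),interpolation=2),alpha=1.6))
p=vision.read_camera("side");u,v=307,205
cv2.imwrite("pics/w3s.png",cv2.resize(p["img"][v-40:v+40,u-50:u+50],(750,600),interpolation=2))
```

```text
0.03143671363471272 [0.53726207 0.11927556 0.13077816] [-0.9 -2.  10.9] [-0.62  0.29 -0.09]
```

View pics/w3.png

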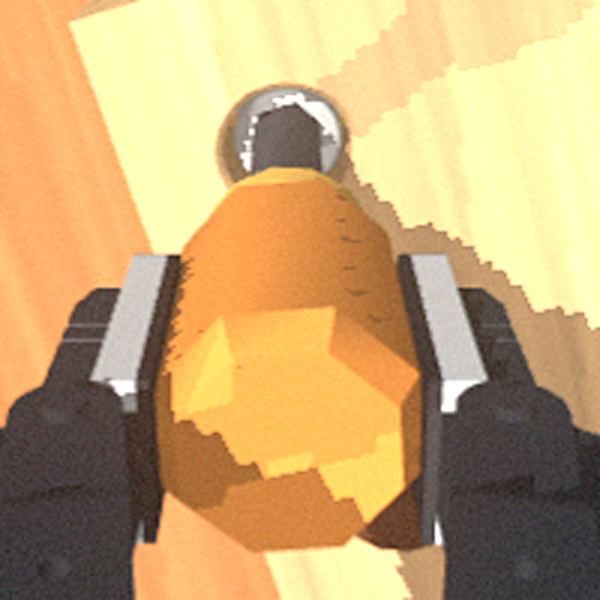

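View pics/w3s.png

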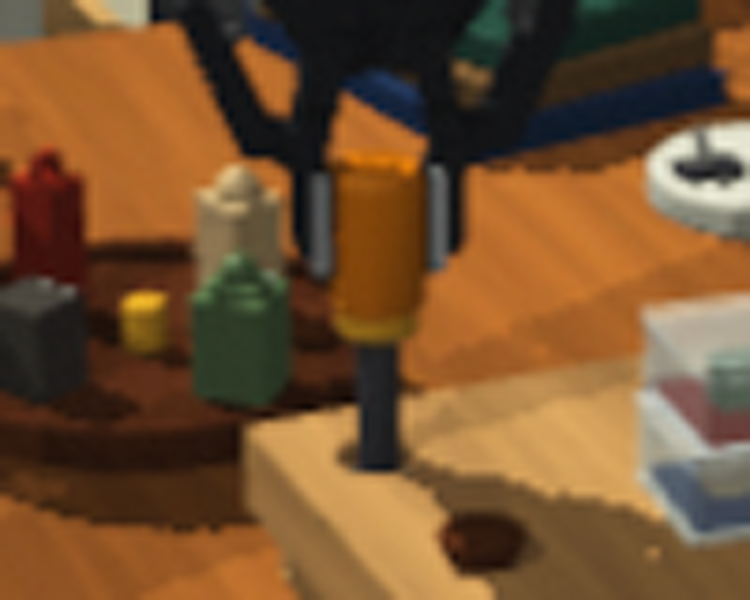

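Run:
```python
from h import *
p=dict(np.load("i0s.npz"))
for z in (.04,.06,.1,.11,.115,.12,.125,.15,.18): print(z,((pix(p,[0.5375,0.1197,z])[0]-[257,165])*7.5).round(0))
w=dict(np.load("w3.npz"))
W=cloud(w); m=(np.hypot(W[...,0]-.5375,W[...,1]-.1197)<.03)&(W[...,2]>.14); print("handle top z",np.nanpercentile(W[m][:,2],[50,80,95]),W[m].mean(0))
k=dict(np.load("g0.npz"));W=cloud(k); m=(np.hypot(W[...,0]-.455,W[...,1]+.338)<.03)&(W[...,2]>.27); print("g0 handle top z",np.nanpercentile(W[m][:,2],[50,80,95]),"tcp .254")
```

```text
0.04 [378. 505.]
0.06 [378. 454.]
0.1 [377. 350.]
0.11 [377. 323.]
0.115 [377. 310.]
0.12 [377. 297.]
0.125 [377. 283.]
0.15 [377. 215.]
0.18 [376. 132.]
handle top z [0.20864297 0.2214449  0.22875869] [0.54120293 0.13073238 0.19757411]
g0 handle top z [0.33209878 0.34486774 0.35213022] tcp .254
```

Run:
```python
from h import *
a=dict(np.load("g0.npz"))["img"];b=dict(np.load("w3.npz"))["img"]
f=lambda i:cv2.convertScaleAbs(cv2.resize(i[225:400,255:375],(400,583),interpolation=2),alpha=1.7)
cv2.imwrite("pics/cmp.png",np.hstack([f(a),f(b)]))
```

```text
(no output)
```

View pics/cmp.png

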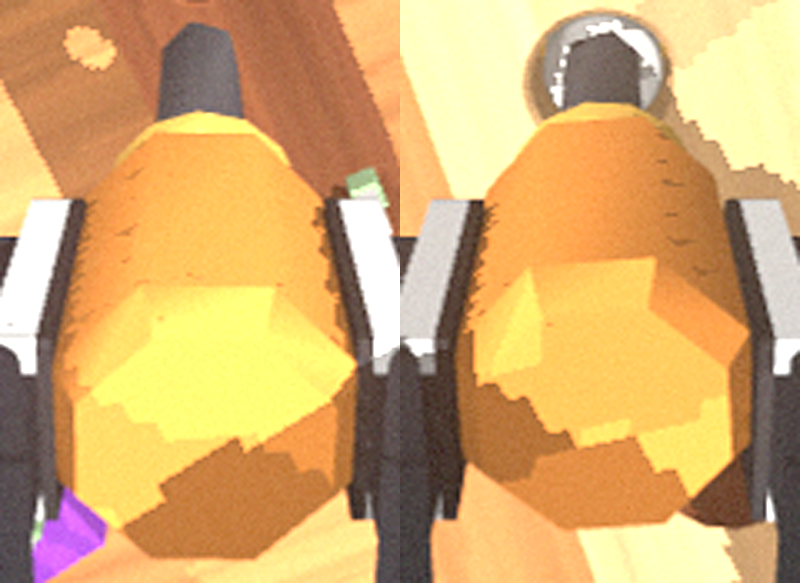

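The handle sits about 5° off the jaws. The jaws have turned 285° against a possible maximum of about 252°, so the handle probably slipped past one flat. I'll regrip harder on a true flat and feel for the stop.

Run:
```python
from turn import *
from bench import vision
bot.command_gripper(0.055)
s=bot.read_state();print(s["finger_gap"],s["force"].round(1),s["ft_torque"].round(2),s["time_s"])
bot.move_pose(np.array([.5373,.1201,.128]),down(np.radians(32)))
bot.hold(0.2)
p=vision.read_camera("wrist");np.savez("w4.npz",**{k:np.array(v) for k,v in p.items()})
s=bot.read_state();print(s["tool_pos"],s["force"].round(1),s["ft_torque"].round(2),s["time_s"])
cv2.imwrite("pics/w4.png",cv2.convertScaleAbs(cv2.resize(p["img"][225:400,225:405],(617,600),interpolation=2),alpha=1.7))
```

```text
0.05538419819192599 [-1.  -0.7  1.5] [-0.01 -0.04  0.05] 28.2667
[0.53721914 0.12023902 0.12795701] [ 0.6 -0.7  0.3] [-0.02  0.03  0.06] 29.0917
```

View pics/w4.png

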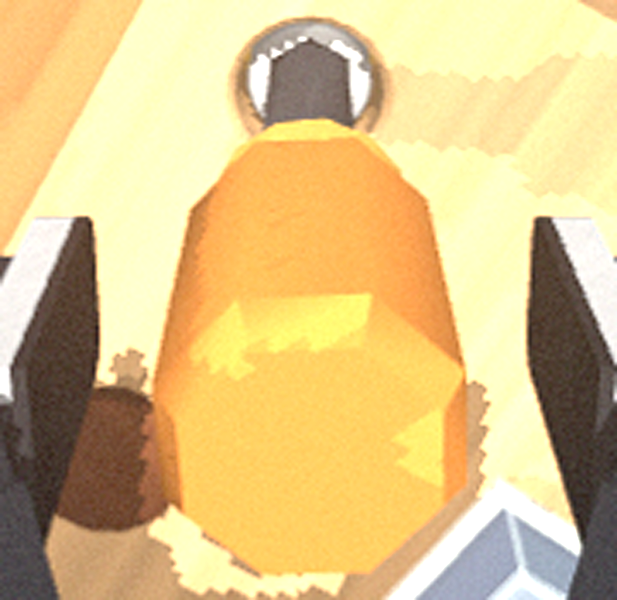

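From the handle and blade angles, the key has turned about 235°. Now a firm grip on the true flat at about 35°, then push clockwise.

Run:
```python
from turn import *
bot.move_pose(np.array([.5373,.1201,.128]),down(np.radians(35)))
bot.command_gripper(0.02,115)
s=bot.read_state();print(s["finger_gap"],s["force"].round(1),s["ft_torque"].round(2),s["time_s"])
turn((.5373,.1201),.128,35,5,step=3,tmax=0.6)
print(bot.read_state()["finger_gap"])
```

```text
0.030518945653204326 [-1.  -0.4  3.8] [-0.22  0.32 -0.04] 29.6833
32.0 act 32.0 F [-1.4 -0.6  6.1] Tz [-0.22  0.45 -0.13] [0.5371 0.12   0.1283] 29.93 0.04
29.0 act 29.0 F [-1.6 -0.7  5.8] Tz [-0.21  0.52 -0.06] [0.5372 0.12   0.1283] 30.18 0.01
26.0 act 26.0 F [-1.9 -0.4  6. ] Tz [-0.2   0.51 -0.06] [0.5372 0.12   0.1283] 30.43 -0.03
23.0 act 23.0 F [-1.8 -0.4  6.7] Tz [-0.18  0.41  0.04] [0.5373 0.12   0.1282] 30.68 -0.06
20.0 act 20.0 F [-1.2 -0.5  6.1] Tz [-0.18  0.39  0.03] [0.5374 0.12   0.1283] 30.93 -0.09
17.0 act 17.0 F [-0.3 -0.5  6.4] Tz [-0.19  0.35  0.04] [0.5375 0.1201 0.1283] 31.18 -0.13
14.0 act 14.0 F [-1.2 -0.8  7.3] Tz [-0.18  0.37  0.  ] [0.5374 0.1201 0.1282] 31.43 -0.16
11.0 act 11.0 F [-2.   0.1  6.5] Tz [-0.18  0.46  0.04] [0.5373 0.12   0.1282] 31.68 -0.2
8.0 act 8.0 F [-1.4 -0.9  7.6] Tz [-0.22  0.49  0.01] [0.5373 0.12   0.1282] 31.93 -0.23
5.0 act 5.1 F [-2.  -1.4  6.8] Tz [-0.28  0.49  0.13] [0.5373 0.12   0.1282] 32.18 -0.26
0.030756516952275933
```

Run:
```python
from turn import *
from bench import vision
turn((.5373,.1201),.1276,5,-1,step=3,tmax=0.6)
p=vision.read_camera("wrist");np.savez("w5.npz",**{k:np.array(v) for k,v in p.items()})
cv2.imwrite("pics/w5.png",cv2.convertScaleAbs(cv2.resize(p["img"][225:400,225:405],(617,600),interpolation=2),alpha=1.7))
```

```text
2.0 act 2.1 F [-1.5  0.2  7.7] Tz [-0.28  0.49  0.17] [0.5374 0.12   0.1282] 32.43 -0.3
-1.0 act -0.9 F [-1.5 -1.   8.7] Tz [-0.26  0.54  0.25] [0.5373 0.1199 0.1282] 32.68 -0.33
```

View pics/w5.png

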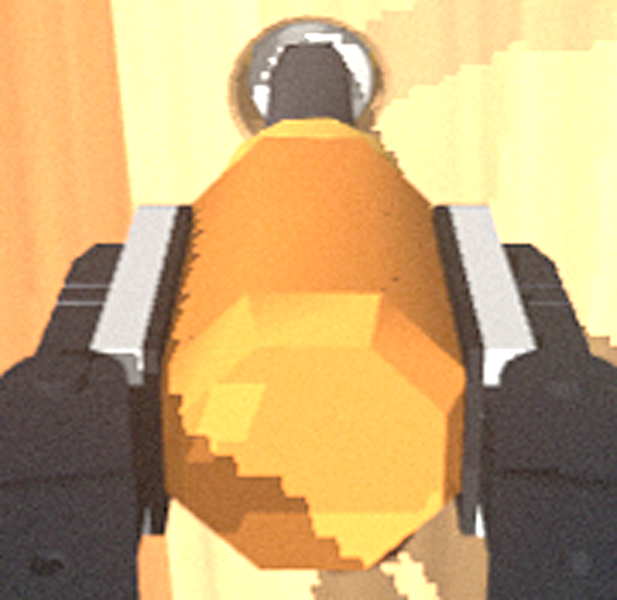

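Run:
```python
from rect import *
o=[]
for n in ("w3","w4","w5"):
    p=dict(np.load(n+".npz"))
    o.append(cv2.convertScaleAbs(cv2.resize(p["img"][222:267,290:340],(260,234),interpolation=2),alpha=1.7))
o2=[]
for n in ("w3","w4","w5"):
    p=dict(np.load(n+".npz"))
    o2.append(cv2.convertScaleAbs(rectify(p,(.538,.1195),.052,.018,260),alpha=1.5))
cv2.imwrite("pics/bl.png",np.vstack([np.hstack(o),np.hstack(o2)]))
```

```text
(no output)
```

View pics/bl.png

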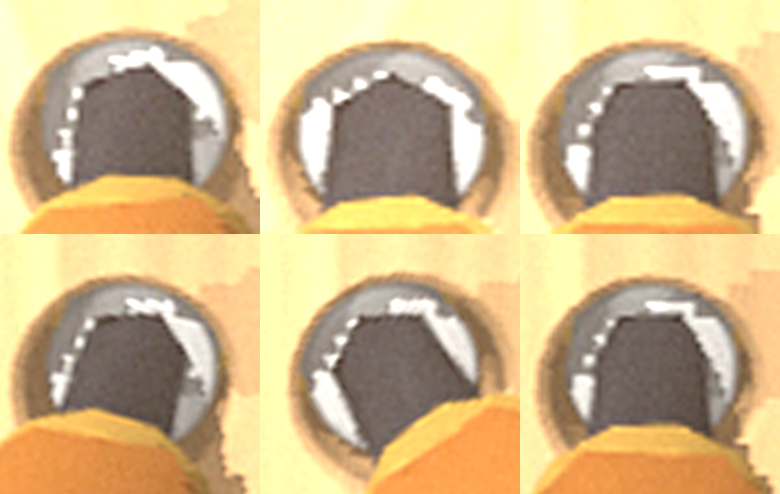

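The hex sits at the same world angle (flat on y) in w3, w4 and w5, so the key isn't following the jaws in this range. I'll continue in small steps, logging finger gap and torque.

Run:
```python
from turn import *
from bench import vision
for y in (-5,-9,-13,-17):
    bot.movel(np.array([.5373,.1201,.1276]),down(np.radians(y)),max_speed=0.05)
    s=bot.read_state();print(y,s["finger_gap"].round(5),s["ft_torque"].round(2),s["force"].round(1),round(s["time_s"],2))
p=vision.read_camera("wrist");np.savez("w6.npz",**{k:np.array(v) for k,v in p.items()})
from rect import rectify
a=cv2.convertScaleAbs(cv2.resize(p["img"][225:400,265:365],(285,500),interpolation=2),alpha=1.7)
b=cv2.convertScaleAbs(rectify(p,(.538,.1195),.052,.018,500),alpha=1.5)
cv2.imwrite("pics/w6.png",np.hstack([a,b]))
```

```text
Traceback (most recent call last):
AttributeError: 'float' object has no attribute 'round'
```

Run:
```python
from turn import *
from bench import vision
s=bot.read_state();print(-5,round(s["finger_gap"],5),s["ft_torque"].round(2),s["force"].round(1),round(s["time_s"],2))
for y in (-9,-13,-17):
    bot.movel(np.array([.5373,.1201,.1276]),down(np.radians(y)),max_speed=0.05)
    s=bot.read_state();print(y,round(s["finger_gap"],5),s["ft_torque"].round(2),s["force"].round(1),round(s["time_s"],2))
p=vision.read_camera("wrist");np.savez("w6.npz",**{k:np.array(v) for k,v in p.items()})
from rect import rectify
a=cv2.convertScaleAbs(cv2.resize(p["img"][225:400,265:365],(285,500),interpolation=2),alpha=1.7)
b=cv2.convertScaleAbs(rectify(p,(.538,.1195),.052,.018,500),alpha=1.5)
cv2.imwrite("pics/w6.png",np.hstack([a,b]))
```

```text
-5 0.03074 [-0.29  0.5   0.09] [-0.9 -0.7  7.7] 32.98
-9 0.03061 [-0.26  0.49  0.04] [-1.8 -1.3  8.5] 33.23
-13 0.03028 [-0.29  0.51 -0.05] [-2.5 -1.3  7.4] 33.48
-17 0.03059 [-0.29  0.45 -0.04] [-0.9 -0.7  7.6] 33.73
```

View pics/w6.png

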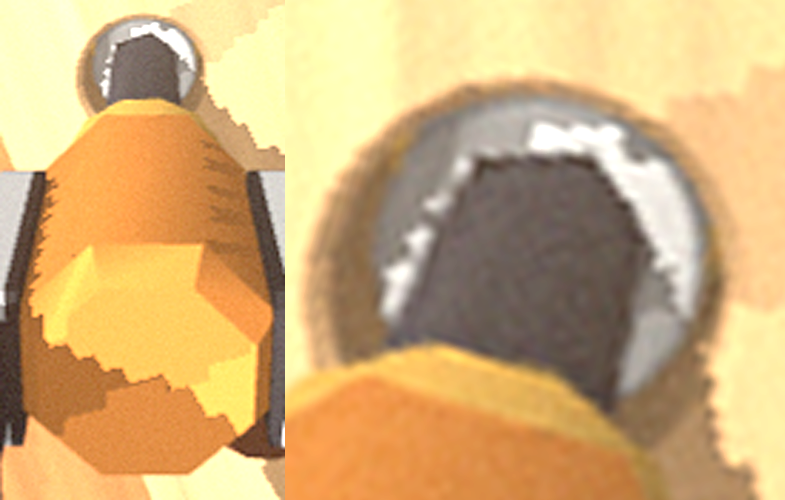

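Run:
```python
from rect import *
o=[]
for n,zz in (("w3",.1715),("w4",.1715),("w5",.1715),("w6",.1715)):
    p=dict(np.load(n+".npz"))
    im=cv2.convertScaleAbs(rectify(p,(.5373,.1200),zz,.025,380),alpha=1.4)
    o.append(im)
cv2.imwrite("pics/ht.png",np.vstack([np.hstack(o[:2]),np.hstack(o[2:])])[:, :])
```

View pics/ht.png

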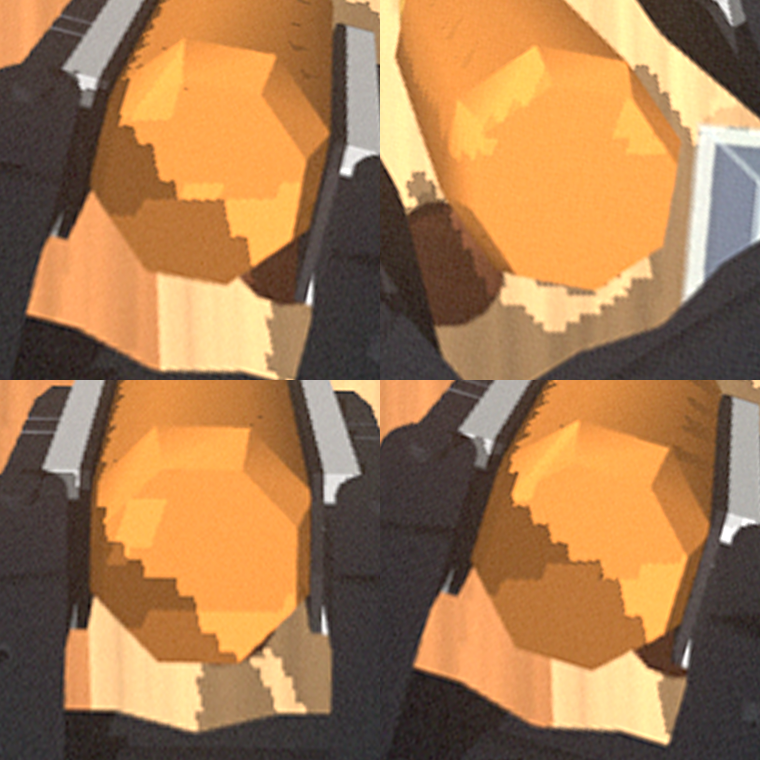

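Run:
```python
from rect import *
for n in ("w3","w4","w5","w6"):
    p=dict(np.load(n+".npz"));W=cloud(p)
    print(n,"handle top",np.nanmedian(W[335:355,310:325].reshape(-1,3),0).round(4),"cam",(-p["R"].T@p["t"]).round(4))
    # head ring z
    m=(np.hypot(W[...,0]-.538,W[...,1]-.1195)<.0115)&(W[...,2]<.07)&(W[...,2]>.045); print("  head z pct",np.nanpercentile(W[m][:,2],[10,30,50,70]).round(4))
    m=(np.hypot(W[...,0]-.538,W[...,1]-.1195)>.017)&(np.hypot(W[...,0]-.538,W[...,1]-.1195)<.03)&(W[...,2]<.065)&(W[...,2]>.055);print("  step z",np.nanmedian(W[m][:,2]).round(4))
p=dict(np.load("g0.npz"));W=cloud(p);print("g0",np.nanmedian(W[335:355,310:325].reshape(-1,3),0))
```

```text
w3 handle top [0.5399 0.1224 0.1696] cam [0.5576 0.1909 0.2744]
  head z pct [0.0519 0.0526 0.0531 0.054 ]
  step z 0.061
w4 handle top [0.5358 0.1248 0.1699] cam [0.499  0.183  0.2716]
  head z pct [0.0521 0.0527 0.0533 0.0549]
  step z 0.0611
w5 handle top [0.5391 0.125  0.1697] cam [0.5397 0.194  0.2718]
  head z pct [0.052  0.0526 0.0531 0.0546]
  step z 0.061
w6 handle top [0.5407 0.1245 0.1698] cam [0.5604 0.1907 0.2719]
  head z pct [0.0519 0.0527 0.0532 0.0552]
  step z 0.061
g0 [ 0.45037444 -0.33548492  0.29725136]
```

Measured evidence so far:
- The head has sunk about 2.5 mm, from 0.0556 to 0.0531 (225–240°).
- The handle turned about 236°, and the hex angle agrees.
- Both have stayed still since, which points to the bolt being at its stop with the jaws slipping over the octagon.

I'll do one last clockwise wind to confirm.

Run:
```python
from turn import *
from rect import rectify
from bench import vision
for y in (-21,-25,-29,-32):
    bot.movel(np.array([.5373,.1201,.1276]),down(np.radians(y)),max_speed=0.05)
    s=bot.read_state();print(y,round(s["finger_gap"],5),s["ft_torque"].round(2),s["force"].round(1),round(s["time_s"],2))
p=vision.read_camera("wrist");np.savez("w7.npz",**{k:np.array(v) for k,v in p.items()})
cv2.imwrite("pics/w7.png",np.hstack([cv2.convertScaleAbs(rectify(p,(.5373,.1200),.1715,.025,380),alpha=1.4),cv2.convertScaleAbs(rectify(p,(.538,.1195),.052,.018,380),alpha=1.4)]))
```

```text
-21 0.03091 [-0.27  0.51 -0.08] [-1.6 -1.1  7.2] 34.03
-25 0.03064 [-0.26  0.5  -0.06] [-1.3 -0.6  8. ] 34.28
-29 0.0305 [-0.34  0.45 -0.12] [-1.1 -0.3  8.1] 34.53
-32 0.03098 [-0.26  0.46 -0.02] [-1.3 -0.   7.6] 34.78
```

View pics/w7.png

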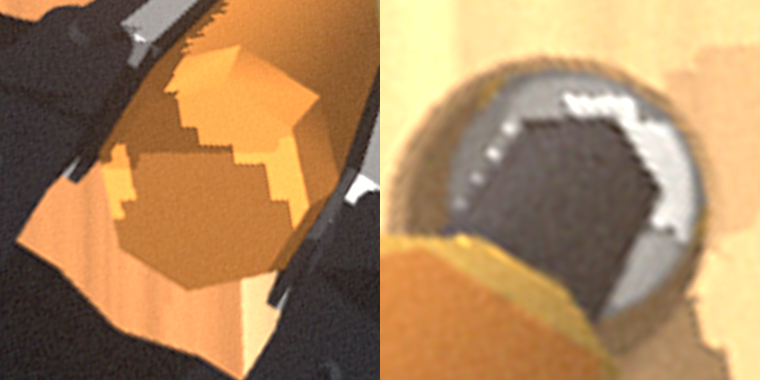

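The handle follows the jaws (flats at −33°) while the bolt's hex stays put. The two torque peaks are about 58° apart in key angle, which is the 60° hex period. So the bolt is hard on its stop and the blade has been camming over in the socket. I'll wind gently once more to just press on the stop, then ease back.

Run:
```python
from turn import *
y=-32
while y>-75:
    y-=3
    bot.movel(np.array([.5373,.1201,.1276]),down(np.radians(y)),max_speed=0.05)
    t=[bot.read_state()["ft_torque"][2]]
    for _ in range(3): bot.hold(0.02); t.append(bot.read_state()["ft_torque"][2])
    s=bot.read_state();print(y,np.round(np.mean(t),3),s["joint_positions"][6].round(2),s["force"].round(1),round(s["time_s"],2))
    if np.mean(t)>0.11: break
```

```text
-35 0.015 -0.71 [-0.7 -1.4  7.8] 35.13
-38 0.027 -0.75 [-2.  -1.   7.2] 35.43
-41 0.024 -0.78 [-0.2 -1.1  6.9] 35.73
-44 0.04 -0.81 [-0.9 -1.2  6.3] 36.03
-47 0.019 -0.85 [-1.4 -0.7  7.5] 36.33
-50 0.034 -0.88 [-1.3 -1.   7.5] 36.63
-53 0.07 -0.91 [-1.3 -1.   7.2] 36.93
-56 0.156 -0.95 [-1.5 -0.8  7.4] 37.23
```

The torque rises at −53…−56° to 0.156 N m, so the bolt is pressed on its stop. Now ease back 6°, lift out and look at the socket.

Run:
```python
from turn import *
from rect import rectify
from bench import vision
bot.movel(np.array([.5373,.1201,.1276]),down(np.radians(-50)),max_speed=0.05)
bot.hold(0.1); s=bot.read_state();print(s["ft_torque"].round(3),s["force"].round(1))
p0=vision.read_camera("wrist")
bot.movel(np.array([.5373,.1201,.155]),down(np.radians(-50)),max_speed=0.06)
s=bot.read_state();print(s["ft_torque"].round(3),s["force"].round(1))
bot.movel(np.array([.5373,.1201,.23]),down(np.radians(-50)),max_speed=0.15)
bot.hold(0.2)
p=vision.read_camera("wrist");np.savez("w8.npz",**{k:np.array(v) for k,v in p.items()})
s=bot.read_state();print(s["tool_pos"],s["ft_torque"].round(3),s["force"].round(1),s["time_s"],s["finger_gap"])
W=cloud(p);r=np.hypot(W[...,0]-.538,W[...,1]-.1195)
m=(r<.0115)&(W[...,2]<.07)&(W[...,2]>.045); print("head z",np.nanpercentile(W[m][:,2],[10,30,50,70]).round(4))
m=(r>.017)&(r<.03)&(W[...,2]<.065)&(W[...,2]>.055);print("step z",np.nanmedian(W[m][:,2]).round(4))
cv2.imwrite("pics/w8.png",np.hstack([cv2.convertScaleAbs(rectify(q,(.538,.1195),.052,.018,380),alpha=1.4) for q in (p0,p)]))
cv2.imwrite("pics/w8f.png",p["img"])
```

```text
[-0.367  0.392  0.037] [-1.8 -1.   8.2]
[-0.036 -0.028 -0.03 ] [ 0.2 -0.7 -1.9]
[0.53670616 0.11997694 0.22904315] [0.006 0.002 0.018] [ 0.7  0.  -1.5] 39.15 0.0309116103322306
head z [0.0511 0.0523 0.0528 0.0532]
step z 0.061
```

View pics/w8.png

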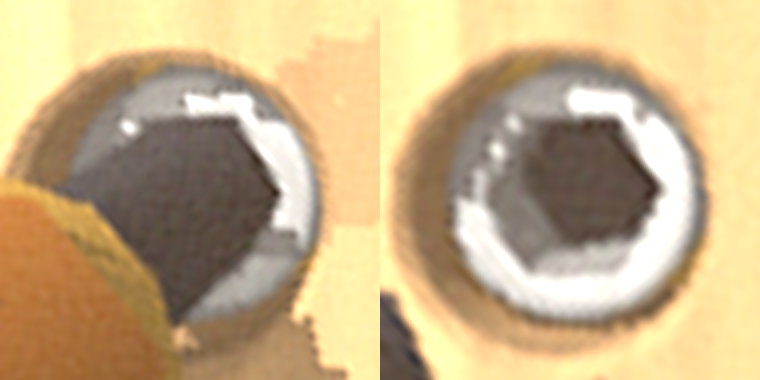

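View pics/w8f.png

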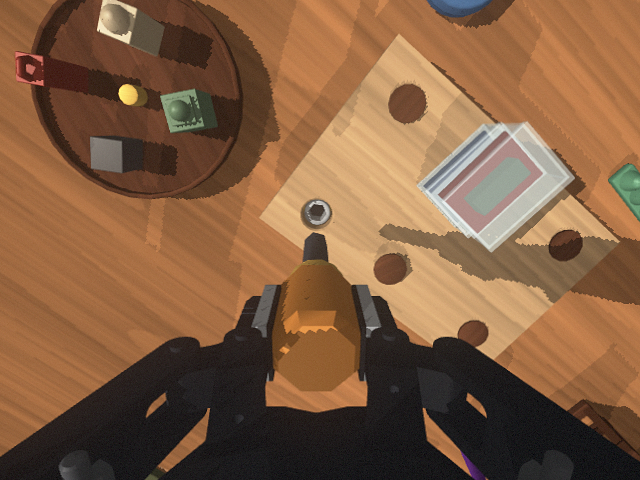

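Run:
```python
from h import *
for n in("sock0","sock1","w8"):
    p=dict(np.load(n+".npz"));W=cloud(p);r=np.hypot(W[...,0]-.538,W[...,1]-.1195)
    m=(r<.0115)&(r>.009)&(W[...,2]<.07)&(W[...,2]>.045);m2=(r>.017)&(r<.03)&(W[...,2]<.065)&(W[...,2]>.055);m3=(r<.004)
    print(n,"head",np.nanpercentile(W[m][:,2],[30,50,70]).round(4),"step",np.nanmedian(W[m2][:,2]).round(4),"floor",np.nanpercentile(W[m3][:,2],[10,30,50]).round(4))
```

```text
sock0 head [0.0551 0.0556 0.0559] step 0.061 floor [0.0369 0.0374 0.038 ]
sock1 head [0.0552 0.0557 0.056 ] step 0.0611 floor [0.037  0.0374 0.0378]
w8 head [0.0526 0.0529 0.0533] step 0.061 floor [0.0357 0.2699 0.2703]
```

The head sank 2.7 mm (243°, where the stop needs about 240.6° from θ₀ ≈ 0), and the hex flats are back on y, so the bolt is home. Next, take the key back to the stand.

Run:
```python
from turn import *
from rect import rectify
from bench import vision
bot.move_pose(np.array([.50,-.10,.25]),down(np.radians(0)))
H=np.array([.4557,-.3395]);r=down(np.radians(65.5))
bot.move_pose(np.array([*H,.25]),r)
bot.movel(np.array([*H,.192]),r,max_speed=0.12); bot.hold(0.3)
s=bot.read_state();print(s["tool_pos"],s["time_s"])
p=vision.read_camera("wrist");np.savez("h0.npz",**{k:np.array(v) for k,v in p.items()})
print("hole px",pix(p,[*H,.078]))
b=cv2.convertScaleAbs(cv2.resize(p["img"][190:270,265:365],(750,600),interpolation=2),alpha=2.2);cv2.imwrite("pics/h0.png",b)
q=vision.read_camera("side");np.savez("h0s.npz",**{k:np.array(v) for k,v in q.items()})
u,v=pix(q,[*H,.078])[0].astype(int);print(u,v)
cv2.imwrite("pics/h0s.png",cv2.convertScaleAbs(cv2.resize(q["img"][v-50:v+30,u-50:u+50],(750,600),interpolation=2),alpha=1.6))
```

```text
[ 0.45599723 -0.33972658  0.19264283] 42.275
hole px [[315.88160038 228.34564814]]
356 332
```

View pics/h0.png

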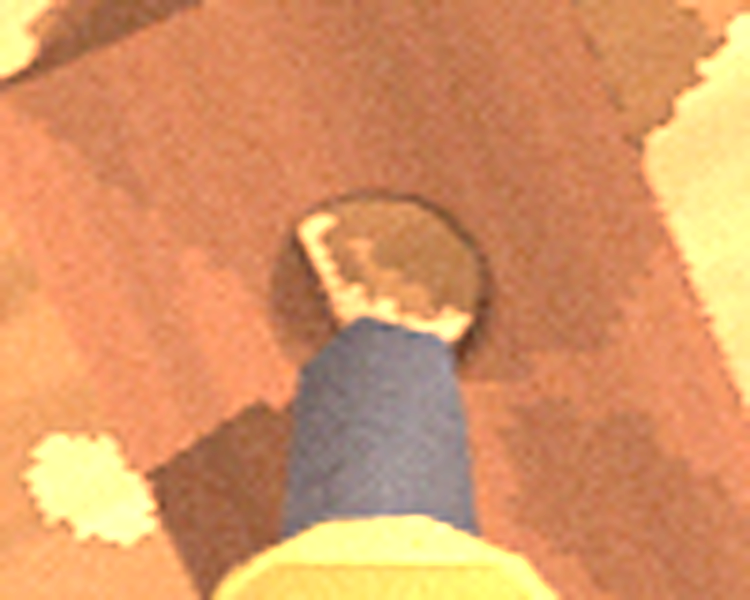

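View pics/h0s.png

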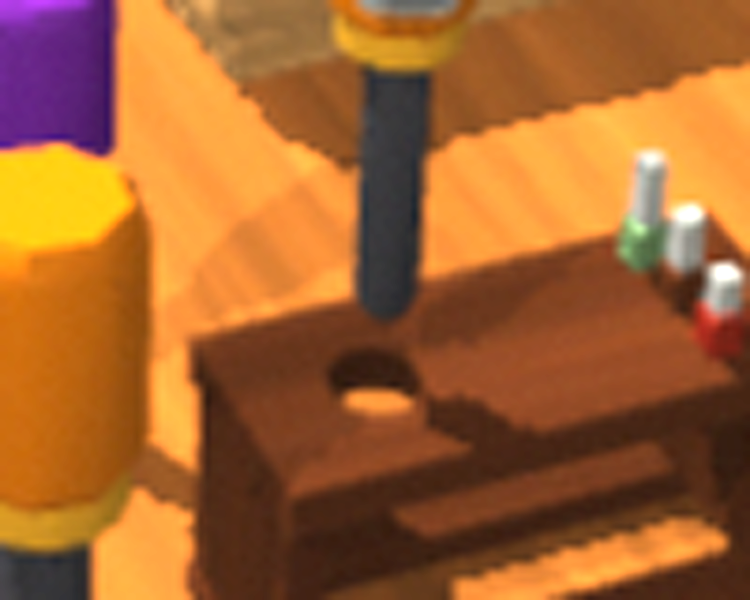

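Run:
```python
from h import *
q=dict(np.load("h0s.npz"));p=dict(np.load("h0.npz"))
f=lambda X:((pix(q,X)-[306,282]+.5)*7.5).round(0)
print("hole",f([.4557,-.3395,.078]),"tip",f([.456,-.3397,.098]),"ferr",f([.456,-.3397,.173]))
print("depth",(q["R"]@np.array([.456,-.34,.08])+q["t"])[2])
g=lambda X:((pix(p,X)-[265,190]+.5)*7.5).round(0)
print("wrist tip",g([.456,-.3397,.098]),"ring",g([.456,-.3397,.104]),"hole",g([.4557,-.3395,.078]))
```

```text
hole [[381. 383.]] tip [[387. 314.]] ferr [[402.  42.]]
depth 0.8056360908497068
wrist tip [[385. 353.]] ring [[385. 372.]] hole [[385. 291.]]
```

Side and wrist views agree that the hole is about 1–1.5 mm toward (−x, +y), so I'll correct for that and lower with force feel.

Run:
```python
from turn import *
from bench import vision
r=down(np.radians(65.5));xy=(.4546,-.3391)
bot.movel(np.array([*xy,.185]),r,max_speed=0.08); bot.hold(.15)
st=bot.movel(np.array([*xy,.150]),r,max_speed=0.06,stop_force=8)
s=bot.read_state();print(st,s["tool_pos"],s["force"].round(1),s["time_s"])
if not st:
    st=bot.movel(np.array([*xy,.094]),r,max_speed=0.05,stop_force=8)
    s=bot.read_state();print(st,s["tool_pos"],s["force"].round(1),s["ft_torque"].round(2),s["time_s"])
q=vision.read_camera("side")
cv2.imwrite("pics/h1s.png",cv2.convertScaleAbs(cv2.resize(q["img"][272:372,296:416],(720,600),interpolation=2),alpha=1.5))
```

```text
False [ 0.45475854 -0.33912677  0.14997231] [ 0.5  0.6 -1.4] 43.5083
True [ 0.45426393 -0.33886126  0.09747625] [-1.3  0.6  4.4] [0.18 0.12 0.04] 44.475
```

View pics/h1s.png

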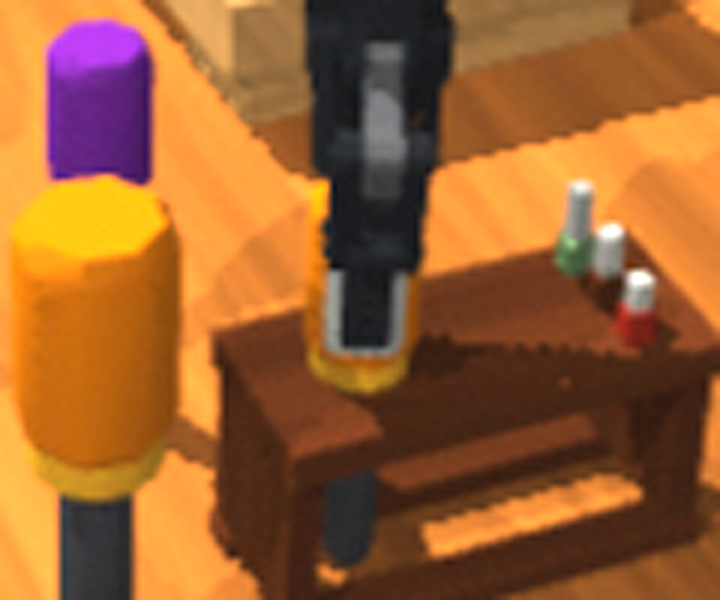

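Contact came at TCP z = 0.0975, exactly where the ferrule should rest on the stand, and the blade hangs through the hole. Release, retreat and check.

Run:
```python
from turn import *
from rect import rectify
from bench import vision
r=down(np.radians(65.5))
bot.command_gripper(0.06)
bot.movel(np.array([.4546,-.3391,.24]),r,max_speed=0.15); bot.hold(.4)
p=vision.read_camera("wrist");np.savez("f0.npz",**{k:np.array(v) for k,v in p.items()})
W=cloud(p);m=(W[...,2]>.12)&(W[...,2]<.15)&(np.hypot(W[...,0]-.455,W[...,1]+.339)<.03);print("top z",np.nanmedian(W[m][:,2]),np.nanmean(W[m],0))
cv2.imwrite("pics/f0.png",p["img"])
q=vision.read_camera("side");cv2.imwrite("pics/f0s.png",cv2.convertScaleAbs(cv2.resize(q["img"][150:390,240:480],(600,600),interpolation=2),alpha=1.3))
t=vision.read_camera("top");a=dict(np.load("top0.npz"));cv2.imwrite("pics/f0t.png",t["img"])
W0=cloud(a);W1=cloud(t)
print(bot.read_state()["time_s"])
```

```text
top z 0.13863913345721468 [ 0.45314917 -0.33865181  0.13714014]
46.575
```

View pics/f0s.png

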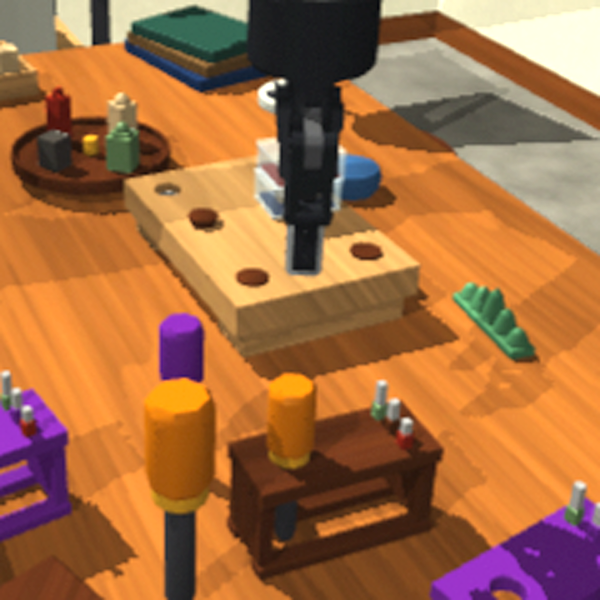

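View pics/f0t.png

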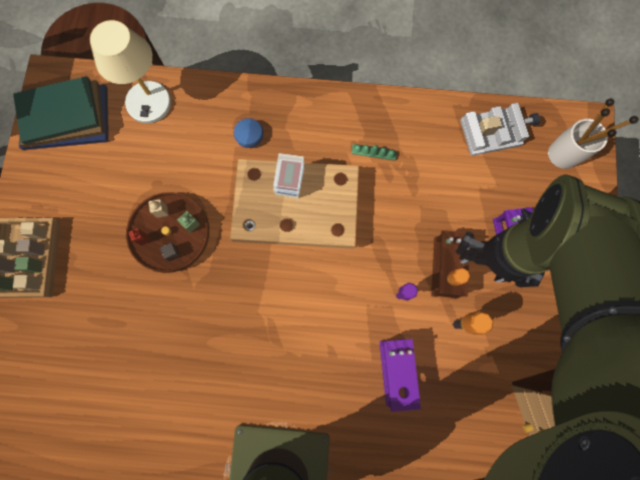

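Run:
```python
from bench import bot
print(bot.job_done(), bot.read_state()["time_s"])
```

```text
the job is handed in; nothing more can be done
the job is handed in; nothing more can be done
```

The loose bolt (front-left corner) is home against its stop, and the smaller orange key is back in its hole in the dark stand. I handed the job in at about 47 s.

**Bolt:**
- The head sank 2.7 mm, which is about 243° of turn. From a start angle near zero the stop needs 240.6°.
- The socket's hex flats ended where they began, within a few degrees, which fits 240°.
- On the last gentle wind the torque rose to 0.16 N m. I then eased back 6° and lifted the key out.

**Key:** the ferrule touched the wood at the expected height, and the handle top measures 0.1386 m against 0.1387 m at the start. The key hangs upright in the hole. The seals, boxes, brush rest, ink jar and cap look unmoved in the last top and side pictures; I compared those by eye only.

**Checks that disagreed:**
- **Key slipping at the stop:** I turned past the stop, and the blade seems to have slipped round in the socket twice, at about 0.22–0.25 N m. I first took this for the handle slipping in the jaws. The later pictures and the roughly 60° spacing of the torque peaks point to the blade instead. That is why I did the last gentle wind.
- **Socket position:** my first measurement was about 2.5 mm off the blade's true alignment. I corrected it from the wrist picture before inserting the key.

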